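# Change the batch in the yogurt maker

## Robot

A 6-joint arm with a two-finger parallel gripper is mounted at the origin on the work surface. World frame = base frame: x ahead of the robot, y to its left, z up, the work surface at z = 0. Lengths are in m, angles in degrees, forces in N, time in s.
With the tool pointing down it reaches from about 0.35 to 0.875 m from the base axis. Payload 4.2 kg.
Tool frame: the origin (TCP) lies between the finger pads, 19 mm behind the fingertips; this is the grasp point; z points along the fingers, y is the line along which they close (so a half turn about z gives the same grasp; the last joint's range is limited). The gripper opens to 87 mm and grips with 3 to 60 N. Pads are 19 mm wide; open, the fingers measure 117 mm over their backs; the gripper's body (75 mm by 190 mm) begins 51 mm behind the grasp point.
Start: joints at [-50.214, 22.042, 0.453, 0, -68.411, -14.817], TCP at [0.264, -0.567, 0.241] pointing down, gripper open.
Joint ranges: [-179.83, 179.83], [-69.29, 118.12], [-61.27, 80.66], [-181.25, 117.63], [-171.15, -9.14], [-177.46, 177.46]. Speed limits (degrees/s): [159.86, 159.86, 180, 180, 180, 180].

## Interface

Orientations are given as a 3x3 rotation matrix whose columns are the frame's x, y, z axes.
In Python, from station import * gives the robot as it stands. The module is installed in compiled form; this text tells all that it offers.
- The arm moves only by the tool play_rows, never from a script. Its argument "steps" is a list of rows, each an object of numbers: "ax", "ay", "az": the turn, a rotation vector about the tool's x, y, z in degrees; "dx", "dy", "dz": the shift along the tool's x, y, z in mm; "claw": the finger opening in mm, from 0 to 87. A call has 1 to 20 rows; each row shifts and turns the commanded pose from where the row before left it, along the tool's axes as they then stand; what a row does not reach is not made up. A row lasts 1/10 s, in which the tool goes at most 50 mm and 8.59 degrees, less where a joint would pass 70% of its speed; a pose out of reach is approached as far as the arm can. A call with a gripper value outside its range is refused whole. The fingers move at their own pace and stop on an object; the grip force is fixed at half the most. Time passes only in rows, so rows that do not move let the fingers close. It gives the time, the measured TCP pose, the force, the opening and the grip force at its end, in the units of the state.
- sense(): the state, without advancing time (a new reading comes with each control period).
- capture(name): name is "side" or "top"; returns a dict with "frame" (480x640x3 uint8, blue, green, red), "range_z" (480x640 float32, m along the optical axis (not along the pixel's ray), 0 where there is no reading), "fx", "fy", "cx", "cy" (pixels), "xyz" and "rotation" of the camera in the world. Camera axes: x right, y down, z forward; pixel columns grow to the right and rows downward; lengths in m; the calibration is good to about 2 mm. A picture is of the moment at which its call begins.
- finish_job(): hands the job in; it is judged then, once.
The state is a dict: "time_s": time; "joints": joint angles; "joint_velocities": joint speeds; "effort": joint torques, N m; "tcp_pos": TCP position; "ee_rot": TCP orientation; "wrist_force": force on the tool from outside, world axes, zero at the start; "moment": the same for the moment, N m; "gripper_width": opening from 0.0 (shut) to 1.0 (fully open); "gripper_force": force on a finger pad.
Only numpy, scipy, OpenCV 4.12 (cv2) and the standard library are available. Lean on these libraries where they do the work, as an engineer would, in place of code of your own. Each camera call takes 0.05 s, during which the arm holds its last target. There are 200 camera calls.

## Task

Change the batch in the yogurt maker: pinch the two opposing tabs on its clear cover to unlatch it, lift it off and stand it upright on the empty grey mat; stand the finished pots (domed lids) on the wooden board, and every fresh pot (flat metal lid) from the cork mat upright on the warming plate, one to a place, centred on its circle between the stops. Then put the cover back fully home with both side hooks latched, and after that press the start button fully down. Do not push the other things on the counter about.

Things in the scene. Friction and masses are not known exactly. Their poses are not given: they have to be found in the camera images.
- maker: white yogurt maker base, fixed: a flat block 152 x 252 mm, 30 mm high. Origin at counter level under the middle of the steel warming plate, z up, y along the row of three places. The block reaches from x = -94 to +58 mm, y = +-126 mm; the control strip with the start button is at its -x side. Its top, the warming plate, is flat at z = 30 mm
- keeper_left (a point): inner lower edge of the keeper's lip at the maker's +y end: maker y = 109 mm, z = 40 mm. The keeper is 50 mm long in x, stands on the block from y = 118 to 126 mm, its top at z = 46 mm, and its lip overhangs inward to y = 109; the hook latches under it. Mirrored at the -y end
- place0 (a point): centre of the place at maker x = 0, y = -57 mm, on the plate (marked circle, 42 mm). Four low steel stops, 8 mm high, 4 mm thick in y, 40 mm long in x, stand on the plate at y = -85.5, -28.5, 28.5 and 85.5 mm; each place lies between two, 53 mm clear. A low ridge 10 mm high runs along each long side of the plate at x = +-51.5 to +-55.5 mm
- place1 (a point): the same, middle place, y = 0
- place2 (a point): the same, place at y = +57 mm
- cover: clear snap-fit cover, a box open below, 92 (x) x 190 (y) mm, 68 mm high without its tabs, walls 4 mm, 0.28 kg; origin at the centre of its underside, z up. Latched on the maker at the start: origin on the maker's axis at maker z = 30 mm, y axes parallel. Symmetric: may go back either way round. It goes straight up and straight down, held by its squeezed tabs
- cover_grip (a point): point between the two tabs at z = 97 mm of the cover: good tool centre for squeezing them along the cover's y, from above. The two black tabs stand upright on the roof either side of a white block: 28 mm wide in x, cover z 70 to 108 mm, outer faces at y = +-31 mm (62 mm apart; 46 when both fully in). From each an arm (14 mm wide, top at z = 74) runs out along y and down the end wall
- hook_left (a point): tip of the hook foot at the foot of the +y tab's arm: cover y = 114 mm, z 2 to 8 mm, 20 mm wide in x; latched, it lies 5 mm under the keeper's lip. Pressing the tab in draws it inward 1:1, by 8 mm, so it clears the lip by 3 mm. Let go, a spring pushes it out again. It has no slope: the cover goes on only with both tabs squeezed. Mirrored at -y
- tab_left (a joint): inward travel of the tab at the cover's +y side, m: 0 = out (latching), 0.008 = fully in, spring 3 N rising to 5 N
- tab_right (a joint): the same for the tab at the cover's -y side
- cover_mat: empty grey fabric mat, fixed, 270 (x) x 160 (y) mm, 3 mm thick; origin at the centre of its underside. The cover fits on it with its length along the mat's x
- jar_mat: cork mat, fixed, 210 x 200 mm, 3 mm thick, on which the pots stand; origin at the centre of its underside. Which mat lies left and which right varies
- jar_a: fresh pot: round, of white yogurt mix, with a flat metal lid, 46 mm diameter, 55 mm tall, about 0.13 kg, low centre of mass (17 mm up), rigid; origin at the centre of its underside. The three fresh pots are alike, and one may be absent (None from the start)
- jar_b: fresh pot: round, of white yogurt mix, with a flat metal lid, 46 mm diameter, 55 mm tall, about 0.13 kg, low centre of mass (17 mm up), rigid; origin at the centre of its underside. The three fresh pots are alike, and one may be absent (None from the start)
- jar_c: fresh pot: round, of white yogurt mix, with a flat metal lid, 46 mm diameter, 55 mm tall, about 0.13 kg, low centre of mass (17 mm up), rigid; origin at the centre of its underside. The three fresh pots are alike, and one may be absent (None from the start)
- done_a: finished pot, as a fresh one but with a domed wooden lid, 46 mm diameter up to z = 48 mm, 58 mm tall, about 0.13 kg; origin at the centre of its underside. It starts on a place of the plate, under the cover. One of the three may be absent (None from the start)
- done_b: finished pot, as a fresh one but with a domed wooden lid, 46 mm diameter up to z = 48 mm, 58 mm tall, about 0.13 kg; origin at the centre of its underside. It starts on a place of the plate, under the cover. One of the three may be absent (None from the start)
- done_c: finished pot, as a fresh one but with a domed wooden lid, 46 mm diameter up to z = 48 mm, 58 mm tall, about 0.13 kg; origin at the centre of its underside. It starts on a place of the plate, under the cover. One of the three may be absent (None from the start)
- board: wooden board for the finished pots, fixed, in front of the maker's control strip, 90 (x) x 260 (y) mm, 6 mm thick; origin at the centre of its underside, so its top is at z = 6 mm
- start (a joint): start button on the maker's control strip: 0 = up, 0.006 m = fully down, springs back, 5 N
- start_top (a point): centre of the top of the start button (20 mm across, in a 36 mm steel collar), 20 mm above the maker's top and 75 mm to the -x side of the maker's origin
- egg_cup: bystander: white egg cup, 44 mm wide, 50 mm tall, standing among the pots on the cork mat; origin at the underside centre; leave it
- mug: bystander: blue mug, 80 mm wide, 90 mm tall, handle on its +y side; origin at the underside centre; leave it
- pepper_mill: bystander: dark wooden pepper mill, 54 mm wide, 155 mm tall; origin at the underside centre; leave it
There are look-alikes about, which are no part of the job. Leave any green look-alike of the cover alone.

How it is judged (in metres and radians):
On the way, in this order (a step that is already met when the one before it is completed fails the run):
1. both tabs are squeezed in and the cover is lifted off the maker (value of joint each of tab_left, tab_right above 0.005 m and z of cover in the frame of maker above 0.06 m), for 0.1 s.
2. the cover stands free on the grey mat (horizontal distance between cover and cover_mat below 0.05 m and height (world z) of cover below 0.008 m and angle between cover's own z axis and vertical below 0.06 rad and value of joint each of tab_left, tab_right below 0.003 m and linear speed of cover below 0.02 m/s), for 0.2 s.
3. the finished pots stand on the board and every fresh pot centred on a place of the warming plate, let go (x of done_a in the frame of board between -0.04 and 0.04 m and y of done_a in the frame of board between -0.125 and 0.125 m and z of each of done_a, done_b, done_c in the frame of board below 0.01 m and angle between each of done_a, done_b, done_c, jar_a, jar_b, jar_c's own z axis and vertical below 0.08 rad and x of done_b in the frame of board between -0.04 and 0.04 m and y of done_b in the frame of board between -0.125 and 0.125 m and x of done_c in the frame of board between -0.04 and 0.04 m and y of done_c in the frame of board between -0.125 and 0.125 m and ((horizontal distance between jar_a and place0 below 0.007 m and distance between jar_a and place0 below 0.009 m) or (horizontal distance between jar_a and place1 below 0.007 m and distance between jar_a and place1 below 0.009 m) or (horizontal distance between jar_a and place2 below 0.007 m and distance between jar_a and place2 below 0.009 m)) and ((horizontal distance between jar_b and place0 below 0.007 m and distance between jar_b and place0 below 0.009 m) or (horizontal distance between jar_b and place1 below 0.007 m and distance between jar_b and place1 below 0.009 m) or (horizontal distance between jar_b and place2 below 0.007 m and distance between jar_b and place2 below 0.009 m)) and ((horizontal distance between jar_c and place0 below 0.007 m and distance between jar_c and place0 below 0.009 m) or (horizontal distance between jar_c and place1 below 0.007 m and distance between jar_c and place1 below 0.009 m) or (horizontal distance between jar_c and place2 below 0.007 m and distance between jar_c and place2 below 0.009 m)) and contact force between the fingers and jar_a below 0.1 N and contact force between the fingers and jar_b below 0.1 N and contact force between the fingers and jar_c below 0.1 N and contact force between the fingers and done_a below 0.1 N and contact force between the fingers and done_b below 0.1 N and contact force between the fingers and done_c below 0.1 N), for 0.2 s.
4. the cover is fully home and latched (x of cover in the frame of maker between -0.007 and 0.007 m and y of cover in the frame of maker between -0.006 and 0.006 m and z of cover in the frame of maker below 0.034 m and angle between cover's own z axis and vertical below 0.04 rad and value of joint each of tab_left, tab_right below 0.003 m and linear speed of cover below 0.02 m/s), for 0.2 s.
5. the start button is pressed down (all of step 4 and value of joint start above 0.0045 m), for 0.05 s.
At the end, for the whole second after the job is handed in: Finished pots upright on the board; fresh pots upright within 7 mm of a place's centre; cover flat on the plate (7 mm in x, 6 mm in y of the maker's axis, under 4 mm high), both tabs sprung out (under 3 mm); start button pressed over 4.5 mm after that, and up again; all at rest (all of step 4 and x of done_a in the frame of board between -0.04 and 0.04 m and y of done_a in the frame of board between -0.125 and 0.125 m and z of each of done_a, done_b, done_c in the frame of board below 0.01 m and angle between each of done_a, done_b, done_c, jar_a, jar_b, jar_c's own z axis and vertical below 0.08 rad and x of done_b in the frame of board between -0.04 and 0.04 m and y of done_b in the frame of board between -0.125 and 0.125 m and x of done_c in the frame of board between -0.04 and 0.04 m and y of done_c in the frame of board between -0.125 and 0.125 m and ((horizontal distance between jar_a and place0 below 0.007 m and distance between jar_a and place0 below 0.009 m) or (horizontal distance between jar_a and place1 below 0.007 m and distance between jar_a and place1 below 0.009 m) or (horizontal distance between jar_a and place2 below 0.007 m and distance between jar_a and place2 below 0.009 m)) and ((horizontal distance between jar_b and place0 below 0.007 m and distance between jar_b and place0 below 0.009 m) or (horizontal distance between jar_b and place1 below 0.007 m and distance between jar_b and place1 below 0.009 m) or (horizontal distance between jar_b and place2 below 0.007 m and distance between jar_b and place2 below 0.009 m)) and ((horizontal distance between jar_c and place0 below 0.007 m and distance between jar_c and place0 below 0.009 m) or (horizontal distance between jar_c and place1 below 0.007 m and distance between jar_c and place1 below 0.009 m) or (horizontal distance between jar_c and place2 below 0.007 m and distance between jar_c and place2 below 0.009 m)) and value of joint start below 0.002 m and linear speed of each of jar_a, jar_b, jar_c, done_a, done_b, done_c below 0.02 m/s); the robot touches nothing.
It fails at once if another thing on the counter is pushed more than 5 cm (distance of any of egg_cup, mug, pepper_mill from where it was at the start of the episode above 0.05 m).
It fails at once if another thing on the counter is knocked over (angle between any of egg_cup, mug, pepper_mill's own z axis and vertical above 0.5 rad).
Of done_a, done_b, done_c only 2 to 3 are there at a start; the rules pass over those that are not, and their reading is None.
Of jar_a, jar_b, jar_c only 2 to 3 are there at a start; the rules pass over those that are not, and their reading is None.
At some moment in a run one of jar_a, jar_b, jar_c may be knocked a few centimetres aside while the robot is not near it.
Once in a run the grip may slacken for a moment while it holds something.
It also fails if it takes over 210 s, if anything falls off the work surface, if the arm or the gripper's body presses on something with over 40 N, if the wrist force passes 120 N, or if a joint passes its speed limit or range.

## Working session

There is one attempt and no reset: what is moved stays moved. The work goes in short steps, Python scripts to look and compute and a tool call to move; the robot and the scene stay as the last step left them, time stands still between calls to the robot, and variables do not carry over. Pictures are saved under pics/ and viewed, at most 14 in all, crops included, and the job is handed in when it is done.

Besides the shell and the picture viewer there is one more tool, called after ">>>" as name(argument=value, ...), one argument or row to a line, values as JSON. play_rows: Moves the arm, as the interface text tells. Its arguments: {"type":"object","properties":{"steps":{"type":"array"}},"required":["steps"]}

```bash
mkdir -p pics; cat > h.py <<'E'
import numpy as np, cv2
from station import *
def P(c):  # world point cloud from depth
    v,u=np.mgrid[0:480,0:640]; z=c["range_z"].astype(float)
    p=np.stack([(u-c["cx"])/c["fx"]*z,(v-c["cy"])/c["fy"]*z,z],-1)
    return p@np.array(c["rotation"]).T+np.array(c["xyz"])
def ray(c,u,v,h):  # pixel -> point on plane z=h
    d=np.array(c["rotation"])@np.array([(u-c["cx"])/c["fx"],(v-c["cy"])/c["fy"],1.])
    o=np.array(c["xyz"]); return o+d*(h-o[2])/d[2]
def px(c,p):
    q=np.array(c["rotation"]).T@(np.array(p)-np.array(c["xyz"])); return q[0]/q[2]*c["fx"]+c["cx"],q[1]/q[2]*c["fy"]+c["cy"]
E
python3 - <<'E'
from h import *
for n in("top","side"):
    c=capture(n); cv2.imwrite(f"pics/{n}0.png",c["frame"]); np.save(f"{n}0.npy",c,allow_pickle=True)
    print(n,c["fx"],c["cx"],c["cy"],np.round(c["xyz"],3),np.round(c["rotation"],3).tolist())
s=sense();print(s["time_s"],s["tcp_pos"],np.round(s["ee_rot"],3).tolist(),s["gripper_width"],s["wrist_force"])
E
```

```text
top 516.9518433300963 324.5580218567402 235.98897840955541 [ 0.338 -0.021  1.396] [[0.016, -0.994, 0.106], [-1.0, -0.017, -0.001], [0.002, -0.106, -0.994]]
side 591.3270258287654 325.4605156667298 239.33960007261655 [-0.141  1.072  0.98 ] [[-0.867, -0.285, 0.409], [-0.498, 0.507, -0.704], [-0.007, -0.814, -0.581]]
0.1 [ 0.2636535  -0.56612048  0.24028716] [[-0.907, -0.422, -0.001], [-0.422, 0.907, 0.002], [0.0, 0.002, -1.0]] 1.0013547757865922 [-0.19137162 -0.84844912  0.4070656 ]
```

View pics/top0.png

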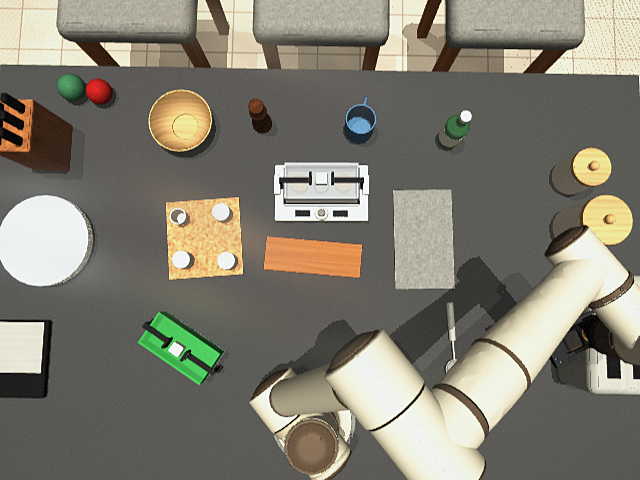

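View pics/side0.png

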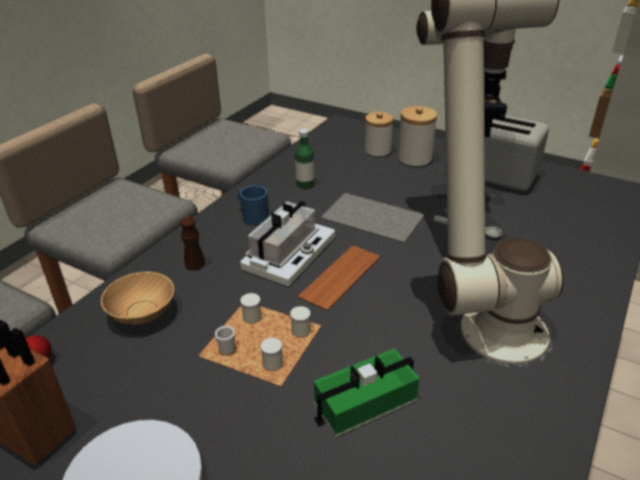

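The top view shows the maker with its clear cover at (322,192), the grey mat at (423,240) and the board at (313,257). The cork mat at (205,238) holds four round things. The green look-alike is at (180,347), so I leave it alone. I'll check which of the four is the egg cup in an enlarged crop.

```bash
python3 - <<'E'
from h import *
t=np.load("top0.npy",allow_pickle=True).item(); s=np.load("side0.npy",allow_pickle=True).item()
a=cv2.resize(t["frame"][150:285,155:375],None,fx=3.6,fy=3.6,interpolation=cv2.INTER_CUBIC)
cv2.imwrite("pics/crop0.png",a[:600,:800])
p=P(t); f=t["frame"].astype(int); hsv=cv2.cvtColor(t["frame"],cv2.COLOR_BGR2HSV)
z=p[...,2]
for (u,v) in [(423,240),(313,262),(205,238),(290,213),(322,178),(221,211),(181,259),(227,260),(179,215),(179,220),(322,213),(290,193),(340,193)]:
    print((u,v),np.round(p[v,u],4),hsv[v,u])
def rect(m,h,name):
    cs,_=cv2.findContours(m.astype(np.uint8),cv2.RETR_EXTERNAL,cv2.CHAIN_APPROX_NONE)
    k=max(cs,key=cv2.contourArea)[:,0,:]
    w=np.array([ray(t,u,v,h)[:2] for u,v in k]); r=cv2.minAreaRect((w*1000).astype(np.float32)); print(name,np.round(r[0],1),np.round(r[1],1),round(r[2],2)); return w
roi=lambda u0,u1,v0,v1:(lambda m:(m.__setitem__((slice(v0,v1),slice(u0,u1)),True),m)[1])(np.zeros((480,640),bool))
H,S,V=[hsv[...,i].astype(int) for i in range(3)]
rect(roi(385,465,180,300)&(V>85)&(S<60),.003,"greymat")
rect(roi(255,370,230,285)&(S>110)&(H<20),.006,"board")
rect(roi(160,250,190,285)&((S>70)|(V>150)),.003,"cork")
rect(roi(265,380,155,230)&((V>140)&(S<40)),.03,"maker")
rect(roi(265,380,155,230)&(z>.022)&(z<.05),.03,"makerdepth")
E
```

```text
(423, 240) [ 0.4806 -0.2883  0.0038] [ 25  27 181]
(313, 262) [0.4159 0.0083 0.007 ] [ 13 154 223]
(205, 238) [0.4763 0.3021 0.0026] [ 20 115 238]
(290, 213) [0.5445 0.0717 0.0297] [ 90   3 245]
(322, 178) [ 0.6194 -0.0127  0.1274] [ 90   2 245]
(221, 211) [0.5416 0.2493 0.0634] [ 90   2 238]
(181, 259) [0.4152 0.3493 0.0574] [ 90   3 244]
(227, 260) [0.4144 0.2295 0.0605] [ 75   2 244]
(179, 215) [0.5376 0.3746 0.0056] [ 98   4 252]
(179, 220) [0.5235 0.3732 0.0083] [ 90   2 243]
(322, 213) [ 0.5433 -0.0138  0.0471] [ 21  20 180]
(290, 193) [0.5854 0.0682 0.0991] [ 90   4 218]
(340, 193) [ 0.5882 -0.0591  0.096 ] [ 50   4 214]
greymat [ 484.1 -293.9] [326.9 216.8] 0.23
board [430.7   9.5] [259.3  90.8] 85.94
cork [477.4 305. ] [212.6 201.3] 5.11
maker [605.9 -10. ] [158. 253.] 0.96
makerdepth [601.8 -10.1] [149.7 253. ] 0.97
```

View pics/crop0.png

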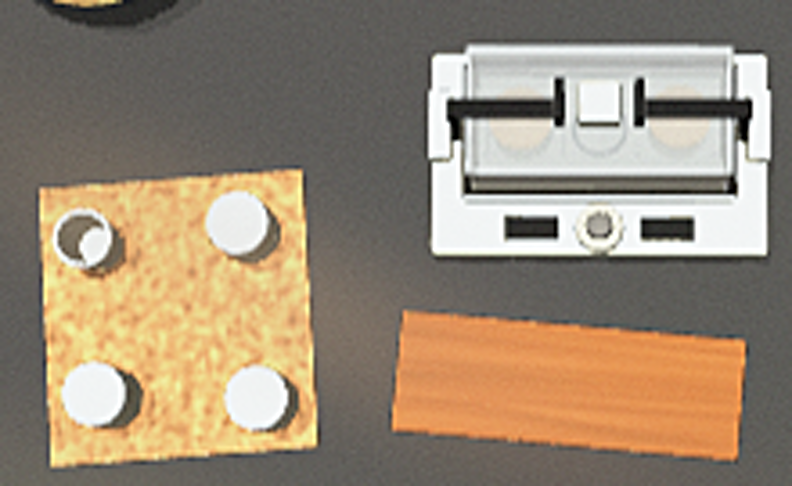

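The crop shows open ring = egg cup at top px (179,216), which stays put. The three flat lids at (221,212), (181,260) and (227,261) are the fresh pots. Through the clear cover I see two domed pots at the outer places, and the middle circle is empty. Next I measure precisely.

```bash
python3 - <<'E'
from h import *
t=np.load("top0.npy",allow_pickle=True).item()
hsv=cv2.cvtColor(t["frame"],cv2.COLOR_BGR2HSV);H,S,V=[hsv[...,i].astype(int) for i in range(3)]
p=P(t);z=p[...,2]
def roi(u0,u1,v0,v1):
    m=np.zeros((480,640),bool);m[v0:v1,u0:u1]=1;return m
def big(m,n=1):
    cs,_=cv2.findContours(m.astype(np.uint8),cv2.RETR_EXTERNAL,cv2.CHAIN_APPROX_NONE)
    return sorted(cs,key=cv2.contourArea)[::-1][:n]
def rect(m,h,name,n=1):
    for k in big(m,n):
        w=np.array([ray(t,u,v,h)[:2] for u,v in k[:,0,:]]); r=cv2.minAreaRect((w*1000).astype(np.float32)); print(name,np.round(r[0],1),np.round(r[1],1),round(r[2],2))
rect(roi(385,465,180,300)&(V>125)&(S<60),.003,"greymat")
rect(roi(270,375,155,200)&(V<60),.106,"black arm",3)
rect(roi(270,375,155,200)&(z>.115),.132,"tabs+block depth",4)
rect(roi(270,375,155,200)&(z>.085),.098,"roof depth",2)
# white maker front corners
m=roi(265,380,195,230)&(V>150)&(S<60)
rect(m,.03,"strip")
for u in (280,300,340,360):
    vs=np.where(m[:,u])[0]; print(u,"front edge x",np.round(ray(t,u,vs.max()+.5,.03)[:2],4))
for n,(u,v,h) in dict(btn=(321.1,212.7,.05)).items(): print(n,np.round(ray(t,u,v,h),4))
for n,(u,v) in dict(a=(221,212),b=(181,260),c=(227,261),egg=(179,216)).items():
    m=roi(u-16,u+17,v-16,v+17)&(V>205)&(S<30)
    k=big(m)[0]; (cu,cv),r=cv2.minEnclosingCircle(k); M=cv2.moments(k)
    print(n,np.round([cu,cv,r],1),np.round(ray(t,M["m10"]/M["m00"],M["m01"]/M["m00"],.058),4), "depth med",np.round(np.median(p[m&(z>.045)],0),4))
for n,r,h in (("mug",roi(335,385,95,150),.09),("mill",roi(240,280,90,140),.15)):
    q=p[r&(z>.03)]; print(n,np.round(q.min(0),3),np.round(q.max(0),3))
E
```

```text
greymat [ 484.9 -289.2] [271.9 159.6] 1.42
black arm [619.1 -81.3] [72.2 26.3] 79.45
black arm [610.   60.8] [25.8 71.1] 0.97
black arm [624.6 -38. ] [31.   5.1] 0.84
tabs+block depth [620.9  -9. ] [30.4 27.4] 0.97
tabs+block depth [621.4 -37.6] [30.4  5. ] 0.86
tabs+block depth [620.4  17.2] [30.4  5. ] 1.12
tabs+block depth [674.8 115.8] [0. 0.] 0.0
roof depth [619.6 -10.1] [ 96.2 214.8] 0.97
roof depth [683.8 119.4] [0. 0.] 0.0
strip [560.8 -10.8] [ 67.6 246.6] 0.96
280 front edge x [0.5238 0.0979]
300 front edge x [0.5247 0.0446]
340 front edge x [ 0.5265 -0.0621]
360 front edge x [ 0.5273 -0.1154]
btn [ 0.5436 -0.0115  0.05  ]
a [220.3 211.2   8.6] [0.542  0.2522 0.058 ] depth med [0.5423 0.252  0.0583]
b [180.3 258.8   8.9] [0.4153 0.3505 0.058 ] depth med [0.4153 0.35   0.058 ]
c [225.4 259.9   8.9] [0.4145 0.2335 0.058 ] depth med [0.4145 0.2329 0.0584]
egg [177.3 215.7   8.2] [0.5254 0.3573 0.058 ] depth med [0.5292 0.3631 0.0535]
mug [ 0.338 -0.148  0.031] [ 0.861 -0.021  1.396]
mill [ 0.338 -0.021  0.03 ] [0.819 0.181 1.396]
```

```bash
cat >> h.py <<'E'
import sys
MK=np.array([.6195,-.0102]); MY=.94
def mk(x,y):  # maker frame -> world
    a=np.radians(MY); return MK+np.array([[np.cos(a),-np.sin(a)],[np.sin(a),np.cos(a)]])@np.array([x,y])
def plan(x,y,z,yaw):  # yaw: world heading of tool y (deg)
    s=sense(); R=np.array(s["ee_rot"]); yw=np.degrees(np.arctan2(R[1,1],R[0,1])); p=np.array(s["tcp_pos"])
    az=-((yaw-yw+180)%360-180)
    a=np.radians(yaw); ty=np.array([np.cos(a),np.sin(a),0]); tz=np.array([0,0,-1.]); tx=np.cross(ty,tz)
    d=(np.array([x,y,z])-p)*1000
    tilt=np.degrees(np.arccos(-R[2,2]))
    print("t",round(s["time_s"],2),"tcp",np.round(p*1000,1),"yaw",round(yw,2),"tilt",round(tilt,2),"w",round(s["gripper_width"]*87,1),"gf",round(float(np.max(s["gripper_force"])),1),"F",np.round(s["wrist_force"],1),"j1,6",np.round(np.array(s["joints"])[[0,5]],0))
    print("  -> az %.1f dx %.1f dy %.1f dz %.1f"%(az,d@tx,d@ty,d@tz))
E
cat > pl.py <<'E'
import sys; from h import *
plan(*map(float,sys.argv[1:5]))
E
```

>>> play_rows(
  steps=[
    {"az":6,"claw":87},
    {"az":6,"claw":87},
    {"az":6,"claw":87},
    {"az":6,"claw":87},
    {"dx":-22.5,"dy":34,"claw":87},
    {"dx":-22.5,"dy":34,"claw":87},
    {"dx":-22.5,"dy":34,"claw":87},
    {"dx":-22.5,"dy":34,"claw":87},
    {"dx":-22.5,"dy":34,"claw":87},
    {"dx":-22.5,"dy":34,"claw":87},
    {"dx":-22.5,"dy":34,"claw":87},
    {"dx":-22.5,"dy":34,"claw":87},
    {"dx":-22.5,"dy":34,"claw":87},
    {"dx":-22.5,"dy":34,"claw":87},
    {"dx":-22.5,"dy":34,"claw":87},
    {"dx":-22.5,"dy":34,"claw":87},
    {"dx":-22.5,"dy":34,"claw":87},
    {"dx":-22.5,"dy":34,"claw":87},
    {"dx":-22.5,"dy":34,"claw":87},
    {"dx":-22.5,"dy":34,"claw":87},
  ],
)

```text
invalid input at $.steps[0]: expected keys ax, ay, az, dx, dy, dz, claw
```

```bash
python3 pl.py .6195 -.0102 .127 90.94
```

```text
t 0.1 tcp [ 263.7 -566.1  240.3] yaw 114.96 tilt 0.11 w 87.1 gf 0.0 F [-0.2 -0.8  0.4] j1,6 [-50. -15.]
  -> az 24.0 dx -364.9 dy 550.0 dz 113.3
```

>>> play_rows(
  steps=[
    {"ax":0,"ay":0,"az":8,"dx":0,"dy":0,"dz":0,"claw":87},
    {"ax":0,"ay":0,"az":8,"dx":0,"dy":0,"dz":0,"claw":87},
    {"ax":0,"ay":0,"az":8,"dx":0,"dy":0,"dz":0,"claw":87},
    {"ax":0,"ay":0,"az":0,"dx":-26,"dy":39,"dz":0,"claw":87},
    {"ax":0,"ay":0,"az":0,"dx":-26,"dy":39,"dz":0,"claw":87},
    {"ax":0,"ay":0,"az":0,"dx":-26,"dy":39,"dz":0,"claw":87},
    {"ax":0,"ay":0,"az":0,"dx":-26,"dy":39,"dz":0,"claw":87},
    {"ax":0,"ay":0,"az":0,"dx":-26,"dy":39,"dz":0,"claw":87},
    {"ax":0,"ay":0,"az":0,"dx":-26,"dy":39,"dz":0,"claw":87},
    {"ax":0,"ay":0,"az":0,"dx":-26,"dy":39,"dz":0,"claw":87},
    {"ax":0,"ay":0,"az":0,"dx":-26,"dy":39,"dz":0,"claw":87},
    {"ax":0,"ay":0,"az":0,"dx":-26,"dy":39,"dz":0,"claw":87},
    {"ax":0,"ay":0,"az":0,"dx":-26,"dy":39,"dz":0,"claw":87},
    {"ax":0,"ay":0,"az":0,"dx":-26,"dy":39,"dz":0,"claw":87},
    {"ax":0,"ay":0,"az":0,"dx":-26,"dy":39,"dz":0,"claw":87},
    {"ax":0,"ay":0,"az":0,"dx":-26,"dy":39,"dz":0,"claw":87},
    {"ax":0,"ay":0,"az":0,"dx":-26,"dy":39,"dz":0,"claw":87},
    {"ax":0,"ay":0,"az":0,"dx":0,"dy":0,"dz":0,"claw":87},
    {"ax":0,"ay":0,"az":0,"dx":0,"dy":0,"dz":0,"claw":87},
  ],
)

```text
time_s: 2.0
tcp_pos: [0.6185, -0.0133, 0.2401]
ee_rot: [[-1.0, -0.019, -0.002], [-0.019, 1.0, -0.0], [0.002, -0.0, -1.0]]
wrist_force: [1.2, -0.1, -0.5]
gripper_width: 0.996
gripper_force: 0.0
```

```bash
python3 pl.py .6195 -.0102 .127 90.94
```

```text
t 2.0 tcp [618.5 -13.3 240.1] yaw 91.07 tilt 0.12 w 86.6 gf 0.0 F [ 1.2 -0.1 -0.5] j1,6 [  14. -103.]
  -> az 0.1 dx -1.0 dy 3.1 dz 113.1
```

>>> play_rows(
  steps=[
    {"ax":0,"ay":0,"az":0,"dx":-1,"dy":3,"dz":38,"claw":87},
    {"ax":0,"ay":0,"az":0,"dx":0,"dy":0,"dz":38,"claw":87},
    {"ax":0,"ay":0,"az":0,"dx":0,"dy":0,"dz":22,"claw":87},
    {"ax":0,"ay":0,"az":0,"dx":0,"dy":0,"dz":15,"claw":87},
    {"ax":0,"ay":0,"az":0,"dx":0,"dy":0,"dz":0,"claw":87},
    {"ax":0,"ay":0,"az":0,"dx":0,"dy":0,"dz":0,"claw":40},
    {"ax":0,"ay":0,"az":0,"dx":0,"dy":0,"dz":0,"claw":40},
    {"ax":0,"ay":0,"az":0,"dx":0,"dy":0,"dz":0,"claw":40},
    {"ax":0,"ay":0,"az":0,"dx":0,"dy":0,"dz":0,"claw":40},
    {"ax":0,"ay":0,"az":0,"dx":0,"dy":0,"dz":0,"claw":40},
    {"ax":0,"ay":0,"az":0,"dx":0,"dy":0,"dz":0,"claw":40},
    {"ax":0,"ay":0,"az":0,"dx":0,"dy":0,"dz":0,"claw":40},
    {"ax":0,"ay":0,"az":0,"dx":0,"dy":0,"dz":0,"claw":40},
  ],
)

```text
time_s: 3.3
tcp_pos: [0.6199, -0.0112, 0.1293]
ee_rot: [[-1.0, -0.017, 0.001], [-0.017, 1.0, 0.0], [-0.001, 0.0, -1.0]]
wrist_force: [-1.6, 1.4, 4.7]
gripper_width: 0.512
gripper_force: 30.0
```

```bash
python3 pl.py .6195 -.0102 .127 90.94
```

```text
t 3.3 tcp [619.9 -11.2 129.3] yaw 90.99 tilt 0.08 w 44.6 gf 30.0 F [-1.6  1.4  4.7] j1,6 [  14. -103.]
  -> az 0.0 dx 0.4 dy 1.0 dz 2.3
```

>>> play_rows(
  steps=[
    {"ax":0,"ay":0,"az":0,"dx":0,"dy":0,"dz":-8,"claw":40},
    {"ax":0,"ay":0,"az":0,"dx":0,"dy":0,"dz":-12,"claw":40},
    {"ax":0,"ay":0,"az":0,"dx":0,"dy":0,"dz":-15,"claw":40},
    {"ax":0,"ay":0,"az":0,"dx":0,"dy":0,"dz":-20,"claw":40},
    {"ax":0,"ay":0,"az":0,"dx":0,"dy":0,"dz":-20,"claw":40},
    {"ax":0,"ay":0,"az":0,"dx":0,"dy":0,"dz":-20,"claw":40},
    {"ax":0,"ay":0,"az":0,"dx":0,"dy":0,"dz":-20,"claw":40},
    {"ax":0,"ay":0,"az":0,"dx":0,"dy":0,"dz":-10,"claw":40},
    {"ax":0,"ay":0,"az":0,"dx":0,"dy":0,"dz":0,"claw":40},
    {"ax":0,"ay":0,"az":0,"dx":0,"dy":0,"dz":0,"claw":40},
  ],
)

```text
time_s: 4.3
tcp_pos: [0.6189, -0.0114, 0.2523]
ee_rot: [[-1.0, -0.017, -0.002], [-0.017, 1.0, 0.0], [0.002, 0.0, -1.0]]
wrist_force: [-0.2, -0.2, -3.1]
gripper_width: 0.513
gripper_force: 30.0
```

```bash
python3 pl.py .4849 -.2892 .26 181.42; python3 - <<'E'
from h import *
c=capture("side"); cv2.imwrite("pics/lift.png",c["frame"][100:360,150:550])
E
```

```text
t 4.3 tcp [618.9 -11.4 252.3] yaw 90.95 tilt 0.1 w 44.7 gf 30.0 F [-0.2 -0.2 -3.1] j1,6 [  14. -103.]
  -> az -90.5 dx 274.4 dy 140.8 dz -7.7
```

View pics/lift.png

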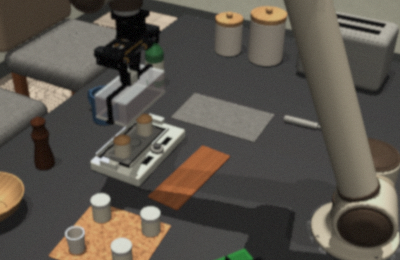

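The cover is off with both tabs in. Two domed pots are on the plate, at crop px (122,147) and (145,125). I carry the cover to the grey mat.

>>> play_rows(
  steps=[
    {"ax":0,"ay":0,"az":0,"dx":17.3,"dy":-34.5,"dz":0,"claw":40},
    {"ax":0,"ay":0,"az":0,"dx":17.3,"dy":-34.5,"dz":0,"claw":40},
    {"ax":0,"ay":0,"az":0,"dx":17.3,"dy":-34.5,"dz":0,"claw":40},
    {"ax":0,"ay":0,"az":0,"dx":17.3,"dy":-34.5,"dz":0,"claw":40},
    {"ax":0,"ay":0,"az":0,"dx":17.3,"dy":-34.5,"dz":0,"claw":40},
    {"ax":0,"ay":0,"az":0,"dx":17.3,"dy":-34.5,"dz":0,"claw":40},
    {"ax":0,"ay":0,"az":0,"dx":17.3,"dy":-34.5,"dz":0,"claw":40},
    {"ax":0,"ay":0,"az":0,"dx":17.3,"dy":-34.5,"dz":0,"claw":40},
    {"ax":0,"ay":0,"az":-7.5,"dx":0,"dy":0,"dz":0,"claw":40},
    {"ax":0,"ay":0,"az":-7.5,"dx":0,"dy":0,"dz":0,"claw":40},
    {"ax":0,"ay":0,"az":-7.5,"dx":0,"dy":0,"dz":0,"claw":40},
    {"ax":0,"ay":0,"az":-7.5,"dx":0,"dy":0,"dz":0,"claw":40},
    {"ax":0,"ay":0,"az":-7.5,"dx":0,"dy":0,"dz":0,"claw":40},
    {"ax":0,"ay":0,"az":-7.5,"dx":0,"dy":0,"dz":0,"claw":40},
    {"ax":0,"ay":0,"az":-7.5,"dx":0,"dy":0,"dz":0,"claw":40},
    {"ax":0,"ay":0,"az":-7.5,"dx":0,"dy":0,"dz":0,"claw":40},
    {"ax":0,"ay":0,"az":-7.5,"dx":0,"dy":0,"dz":0,"claw":40},
    {"ax":0,"ay":0,"az":-7.5,"dx":0,"dy":0,"dz":0,"claw":40},
    {"ax":0,"ay":0,"az":-7.5,"dx":0,"dy":0,"dz":0,"claw":40},
    {"ax":0,"ay":0,"az":-7.5,"dx":0,"dy":0,"dz":0,"claw":40},
  ],
)

```text
time_s: 6.35
tcp_pos: [0.4852, -0.2895, 0.2518]
ee_rot: [[0.022, -1.0, -0.003], [-1.0, -0.022, 0.001], [-0.001, 0.003, -1.0]]
wrist_force: [0.3, -0.6, -2.8]
gripper_width: 0.513
gripper_force: 30.0
```

```bash
python3 pl.py .4849 -.2892 .102 181.42
```

```text
t 6.35 tcp [ 485.2 -289.5  251.8] yaw -178.73 tilt 0.17 w 44.6 gf 30.0 F [ 0.3 -0.6 -2.8] j1,6 [-14.  16.]
  -> az -0.2 dx -0.3 dy 0.3 dz 149.8
```

>>> play_rows(
  steps=[
    {"ax":0,"ay":0,"az":0,"dx":0,"dy":0,"dz":25,"claw":40},
    {"ax":0,"ay":0,"az":0,"dx":0,"dy":0,"dz":30,"claw":40},
    {"ax":0,"ay":0,"az":0,"dx":0,"dy":0,"dz":30,"claw":40},
    {"ax":0,"ay":0,"az":0,"dx":0,"dy":0,"dz":30,"claw":40},
    {"ax":0,"ay":0,"az":0,"dx":0,"dy":0,"dz":18,"claw":40},
    {"ax":0,"ay":0,"az":0,"dx":0,"dy":0,"dz":10,"claw":40},
    {"ax":0,"ay":0,"az":0,"dx":0,"dy":0,"dz":2,"claw":40},
    {"ax":0,"ay":0,"az":0,"dx":0,"dy":0,"dz":2,"claw":40},
    {"ax":0,"ay":0,"az":0,"dx":0,"dy":0,"dz":2,"claw":40},
    {"ax":0,"ay":0,"az":0,"dx":0,"dy":0,"dz":0,"claw":40},
  ],
)

```text
time_s: 7.35
tcp_pos: [0.4861, -0.2899, 0.1049]
ee_rot: [[0.017, -1.0, 0.001], [-1.0, -0.017, -0.0], [0.0, -0.001, -1.0]]
wrist_force: [-0.0, 0.7, -2.5]
gripper_width: 0.514
gripper_force: 30.0
```

```bash
python3 pl.py .4849 -.2892 .102 181.42
```

```text
t 7.35 tcp [ 486.1 -289.9  104.9] yaw -179.03 tilt 0.08 w 44.7 gf 30.0 F [-0.   0.7 -2.5] j1,6 [-14.  15.]
  -> az -0.4 dx -0.7 dy 1.2 dz 2.9
```

>>> play_rows(
  steps=[
    {"ax":0,"ay":0,"az":0,"dx":0,"dy":0,"dz":1.5,"claw":40},
    {"ax":0,"ay":0,"az":0,"dx":0,"dy":0,"dz":1.5,"claw":40},
    {"ax":0,"ay":0,"az":0,"dx":0,"dy":0,"dz":0,"claw":40},
    {"ax":0,"ay":0,"az":0,"dx":0,"dy":0,"dz":0,"claw":55},
    {"ax":0,"ay":0,"az":0,"dx":0,"dy":0,"dz":0,"claw":65},
    {"ax":0,"ay":0,"az":0,"dx":0,"dy":0,"dz":0,"claw":75},
    {"ax":0,"ay":0,"az":0,"dx":0,"dy":0,"dz":0,"claw":87},
    {"ax":0,"ay":0,"az":0,"dx":0,"dy":0,"dz":0,"claw":87},
    {"ax":0,"ay":0,"az":0,"dx":0,"dy":0,"dz":0,"claw":87},
    {"ax":0,"ay":0,"az":0,"dx":0,"dy":0,"dz":0,"claw":87},
    {"ax":0,"ay":0,"az":0,"dx":0,"dy":0,"dz":-25,"claw":87},
    {"ax":0,"ay":0,"az":0,"dx":0,"dy":0,"dz":-40,"claw":87},
    {"ax":0,"ay":0,"az":0,"dx":0,"dy":0,"dz":-45,"claw":87},
    {"ax":0,"ay":0,"az":0,"dx":0,"dy":0,"dz":-25,"claw":87},
    {"ax":0,"ay":0,"az":0,"dx":0,"dy":0,"dz":0,"claw":87},
  ],
)

```text
time_s: 8.85
tcp_pos: [0.4879, -0.2907, 0.241]
ee_rot: [[0.017, -1.0, 0.009], [-1.0, -0.017, -0.004], [0.004, -0.009, -1.0]]
wrist_force: [-0.2, -0.8, -0.9]
gripper_width: 0.999
gripper_force: 0.0
```

```bash
python3 - <<'E'
from h import *
np.set_printoptions(suppress=True)
print(mk(0,57),mk(0,.057),mk(0,-.057))
a=np.radians(-4.06)
bd=lambda x,y:np.array([.4307,.0095])+np.array([[np.cos(a),-np.sin(a)],[np.sin(a),np.cos(a)]])@np.array([x,y])
print("board +60,-60",bd(0,.06),bd(0,-.06))
c=capture("top"); hsv=cv2.cvtColor(c["frame"],cv2.COLOR_BGR2HSV); cv2.imwrite("pics/open.png",cv2.resize(c["frame"][150:300,260:470],None,fx=3.6,fy=3.6,interpolation=cv2.INTER_CUBIC))
p=P(c); z=p[...,2]
m=np.zeros((480,640),bool); m[150:230,265:380]=1
m&=(z>.06)&(hsv[...,1]>50)
n,l,st,ce=cv2.connectedComponentsWithStats(m.astype(np.uint8))
for i in range(1,n):
    if st[i,4]>30: print(st[i],ce[i],"ray@.08",ray(c,*ce[i],.08),"depth",np.median(p[l==i],0),(p[l==i].min(0)+p[l==i].max(0))/2)
E
python3 pl.py .6186 .0468 .25 90.94; python3 pl.py .6204 -.0672 .25 90.94
```

```text
[-0.31560546 56.98212911] [0.61856489 0.04679233] [ 0.62043511 -0.06719233]
board +60,-60 [0.43494806 0.06934943] [ 0.42645194 -0.05034943]
[335 150  38  80 758] [354.63324538 185.1121372 ] ray@.08 [ 0.61260427 -0.09720874  0.08      ] depth [ 0.53624752 -0.07505045  0.55206953] [ 0.48994714 -0.05908711  0.72867493]
[291 174  17  18 251] [299.11952191 182.54581673] ray@.08 [0.61692779 0.04659349 0.08      ] depth [0.6159687  0.04646023 0.08273269] [0.48922284 0.0236809  0.72856341]
t 8.9 tcp [ 486.6 -290.   238.2] yaw -179.03 tilt 0.26 w 87.1 gf 0.0 F [-0.6  0.5 -0.9] j1,6 [-14.  15.]
  -> az 90.0 dx -137.5 dy 334.6 dz -11.8
t 8.9 tcp [ 486.6 -290.   238.2] yaw -179.03 tilt 0.26 w 87.1 gf 0.0 F [-0.6  0.5 -0.9] j1,6 [-14.  15.]
  -> az 90.0 dx -137.5 dy 220.5 dz -11.8
```

View pics/open.png

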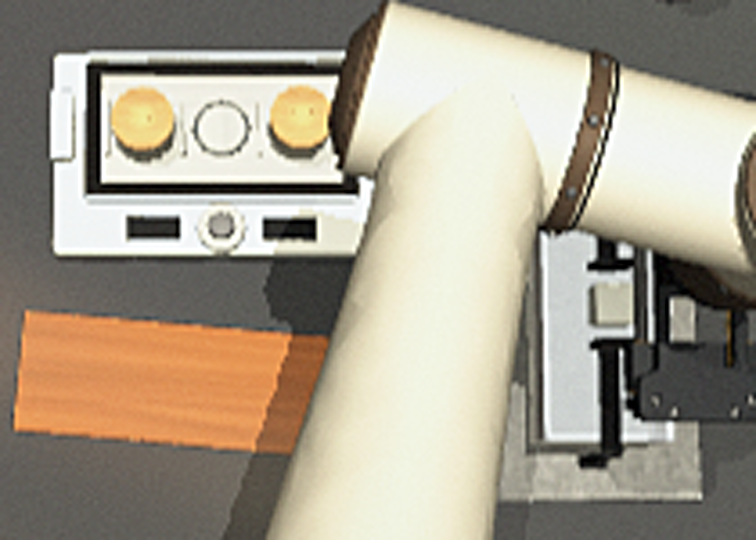

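The open plate shows domed pots at crop px (143,122) and (300,118), with an empty middle circle at (221,128). I'll pick them up with the fingers closing along the maker's x.

```bash
python3 - <<'E'
from h import *
t=np.load("top0.npy",allow_pickle=True).item()
print("circle",ray(t,321.4,185.6,.03),"mill top",ray(t,257,106,.15),ray(t,262,128,.0),"mug",ray(t,360,122,.09))
E
python3 pl.py .6183 .0467 .25 180.94
```

```text
circle [ 0.62018932 -0.01085936  0.03      ] mill top [0.79417721 0.15209426 0.15      ] [0.78617273 0.15710395 0.        ] mug [ 0.77773466 -0.10888996  0.09      ]
t 8.9 tcp [ 486.6 -290.   238.2] yaw -179.03 tilt 0.26 w 87.1 gf 0.0 F [-0.6  0.5 -0.9] j1,6 [-14.  15.]
  -> az 0.0 dx -334.5 dy -137.2 dz -11.8
```

>>> play_rows(
  steps=[
    {"ax":0,"ay":0,"az":0,"dx":-42,"dy":-16,"dz":0,"claw":75},
    {"ax":0,"ay":0,"az":0,"dx":-42,"dy":-16,"dz":0,"claw":75},
    {"ax":0,"ay":0,"az":0,"dx":-42,"dy":-16,"dz":0,"claw":75},
    {"ax":0,"ay":0,"az":0,"dx":-42,"dy":-16,"dz":0,"claw":75},
    {"ax":0,"ay":0,"az":0,"dx":-42,"dy":-16,"dz":0,"claw":75},
    {"ax":0,"ay":0,"az":0,"dx":-42,"dy":-16,"dz":0,"claw":75},
    {"ax":0,"ay":0,"az":0,"dx":-42,"dy":-16,"dz":0,"claw":75},
    {"ax":0,"ay":0,"az":0,"dx":-40,"dy":-16,"dz":0,"claw":75},
    {"ax":0,"ay":0,"az":0,"dx":0,"dy":0,"dz":0,"claw":75},
    {"ax":0,"ay":0,"az":0,"dx":0,"dy":0,"dz":0,"claw":75},
  ],
)

```text
time_s: 9.9
tcp_pos: [0.6074, 0.0471, 0.234]
ee_rot: [[0.018, -1.0, -0.004], [-1.0, -0.018, -0.001], [0.001, 0.004, -1.0]]
wrist_force: [0.3, 0.3, -0.2]
gripper_width: 0.861
gripper_force: 0.0
```

```bash
python3 pl.py .6183 .0467 .065 180.94
```

```text
t 9.9 tcp [607.4  47.1 234. ] yaw -178.94 tilt 0.24 w 74.9 gf 0.0 F [ 0.3  0.3 -0.2] j1,6 [ 20. -19.]
  -> az 0.1 dx 0.6 dy -10.9 dz 169.0
```

>>> play_rows(
  steps=[
    {"ax":0,"ay":0,"az":0,"dx":0.5,"dy":-11,"dz":40,"claw":75},
    {"ax":0,"ay":0,"az":0,"dx":0,"dy":0,"dz":45,"claw":75},
    {"ax":0,"ay":0,"az":0,"dx":0,"dy":0,"dz":40,"claw":75},
    {"ax":0,"ay":0,"az":0,"dx":0,"dy":0,"dz":25,"claw":75},
    {"ax":0,"ay":0,"az":0,"dx":0,"dy":0,"dz":18,"claw":75},
    {"ax":0,"ay":0,"az":0,"dx":0,"dy":0,"dz":0,"claw":75},
    {"ax":0,"ay":0,"az":0,"dx":0,"dy":0,"dz":0,"claw":75},
  ],
)

```text
time_s: 10.6
tcp_pos: [0.6189, 0.0448, 0.0683]
ee_rot: [[0.016, -1.0, -0.001], [-1.0, -0.016, -0.001], [0.001, 0.001, -1.0]]
wrist_force: [0.5, -0.1, 0.4]
gripper_width: 0.861
gripper_force: 0.0
```

>>> play_rows(
  steps=[
    {"ax":0,"ay":0,"az":0,"dx":0,"dy":0,"dz":0,"claw":40},
    {"ax":0,"ay":0,"az":0,"dx":0,"dy":0,"dz":0,"claw":40},
    {"ax":0,"ay":0,"az":0,"dx":0,"dy":0,"dz":0,"claw":40},
    {"ax":0,"ay":0,"az":0,"dx":0,"dy":0,"dz":0,"claw":40},
    {"ax":0,"ay":0,"az":0,"dx":0,"dy":0,"dz":0,"claw":40},
    {"ax":0,"ay":0,"az":0,"dx":0,"dy":0,"dz":0,"claw":40},
  ],
)

```text
time_s: 11.2
tcp_pos: [0.6188, 0.0461, 0.0686]
ee_rot: [[0.017, -1.0, -0.001], [-1.0, -0.017, -0.0], [0.0, 0.001, -1.0]]
wrist_force: [-1.8, 0.2, 2.8]
gripper_width: 0.508
gripper_force: 29.7
```

```bash
python3 pl.py .4349 .0693 .15 180.94
```

```text
t 11.2 tcp [618.8  46.1  68.6] yaw -179.02 tilt 0.03 w 44.2 gf 29.7 F [-1.8  0.2  2.8] j1,6 [ 19. -18.]
  -> az 0.0 dx -26.2 dy 183.5 dz -81.4
```

>>> play_rows(
  steps=[
    {"ax":0,"ay":0,"az":0,"dx":0,"dy":0,"dz":-10,"claw":40},
    {"ax":0,"ay":0,"az":0,"dx":0,"dy":0,"dz":-25,"claw":40},
    {"ax":0,"ay":0,"az":0,"dx":0,"dy":0,"dz":-25,"claw":40},
    {"ax":0,"ay":0,"az":0,"dx":0,"dy":15,"dz":0,"claw":40},
    {"ax":0,"ay":0,"az":0,"dx":-5,"dy":35,"dz":0,"claw":40},
    {"ax":0,"ay":0,"az":0,"dx":-6,"dy":38,"dz":0,"claw":40},
    {"ax":0,"ay":0,"az":0,"dx":-5,"dy":40,"dz":0,"claw":40},
    {"ax":0,"ay":0,"az":0,"dx":-5,"dy":35,"dz":0,"claw":40},
    {"ax":0,"ay":0,"az":0,"dx":-5,"dy":20,"dz":0,"claw":40},
    {"ax":0,"ay":0,"az":0,"dx":0,"dy":0,"dz":0,"claw":40},
    {"ax":0,"ay":0,"az":0,"dx":0,"dy":0,"dz":20,"claw":40},
    {"ax":0,"ay":0,"az":0,"dx":0,"dy":0,"dz":30,"claw":40},
    {"ax":0,"ay":0,"az":0,"dx":0,"dy":0,"dz":20,"claw":40},
    {"ax":0,"ay":0,"az":0,"dx":0,"dy":0,"dz":8,"claw":40},
    {"ax":0,"ay":0,"az":0,"dx":0,"dy":0,"dz":3,"claw":40},
    {"ax":0,"ay":0,"az":0,"dx":0,"dy":0,"dz":1,"claw":40},
    {"ax":0,"ay":0,"az":0,"dx":0,"dy":0,"dz":0,"claw":40},
  ],
)

```text
time_s: 12.9
tcp_pos: [0.4366, 0.0693, 0.047]
ee_rot: [[0.017, -1.0, 0.002], [-1.0, -0.017, 0.001], [-0.001, -0.002, -1.0]]
wrist_force: [0.4, -0.3, -0.7]
gripper_width: 0.51
gripper_force: 29.8
```

```bash
python3 pl.py .4349 .0693 .0446 180.94
```

```text
t 12.9 tcp [436.6  69.3  47. ] yaw -179.02 tilt 0.11 w 44.4 gf 29.8 F [ 0.4 -0.3 -0.7] j1,6 [ 30. -29.]
  -> az 0.0 dx -0.0 dy 1.7 dz 2.4
```

>>> play_rows(
  steps=[
    {"ax":0,"ay":0,"az":0,"dx":0,"dy":0,"dz":2,"claw":40},
    {"ax":0,"ay":0,"az":0,"dx":0,"dy":0,"dz":0,"claw":40},
    {"ax":0,"ay":0,"az":0,"dx":0,"dy":0,"dz":0,"claw":50},
    {"ax":0,"ay":0,"az":0,"dx":0,"dy":0,"dz":0,"claw":75},
    {"ax":0,"ay":0,"az":0,"dx":0,"dy":0,"dz":0,"claw":75},
    {"ax":0,"ay":0,"az":0,"dx":0,"dy":0,"dz":0,"claw":75},
    {"ax":0,"ay":0,"az":0,"dx":0,"dy":0,"dz":0,"claw":75},
    {"ax":0,"ay":0,"az":0,"dx":0,"dy":0,"dz":-30,"claw":75},
    {"ax":0,"ay":0,"az":0,"dx":0,"dy":0,"dz":-45,"claw":75},
    {"ax":0,"ay":0,"az":0,"dx":0,"dy":0,"dz":-40,"claw":75},
    {"ax":0,"ay":0,"az":0,"dx":22,"dy":-31,"dz":0,"claw":75},
    {"ax":0,"ay":0,"az":0,"dx":22,"dy":-31,"dz":0,"claw":75},
    {"ax":0,"ay":0,"az":0,"dx":22,"dy":-31,"dz":0,"claw":75},
    {"ax":0,"ay":0,"az":0,"dx":22,"dy":-31,"dz":0,"claw":75},
    {"ax":0,"ay":0,"az":0,"dx":22,"dy":-31,"dz":0,"claw":75},
    {"ax":0,"ay":0,"az":0,"dx":22,"dy":-25,"dz":0,"claw":75},
    {"ax":0,"ay":0,"az":0,"dx":0,"dy":0,"dz":0,"claw":75},
    {"ax":0,"ay":0,"az":0,"dx":0,"dy":0,"dz":0,"claw":75},
  ],
)

```text
time_s: 14.7
tcp_pos: [0.6175, -0.0605, 0.1583]
ee_rot: [[0.015, -1.0, -0.002], [-1.0, -0.015, 0.0], [-0.0, 0.002, -1.0]]
wrist_force: [-0.7, -0.0, 0.5]
gripper_width: 0.863
gripper_force: 0.0
```

```bash
python3 pl.py .6200 -.0672 .066 180.94; python3 - <<'E'
from h import *
c=capture("top"); p=P(c); z=p[...,2]; hsv=cv2.cvtColor(c["frame"],cv2.COLOR_BGR2HSV)
cv2.imwrite("pics/pot1.png",cv2.resize(c["frame"][150:300,160:380],None,fx=3.5,fy=3.5,interpolation=cv2.INTER_CUBIC))
E
```

```text
t 14.7 tcp [617.5 -60.5 158.3] yaw -179.12 tilt 0.11 w 75.1 gf 0.0 F [-0.7 -0.   0.5] j1,6 [ 9. -8.]
  -> az -0.1 dx 6.8 dy -2.4 dz 92.3
```

View pics/pot1.png

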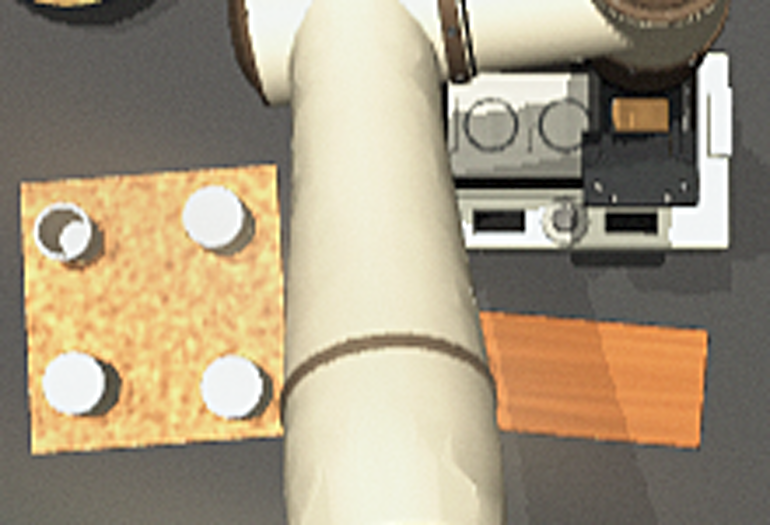

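The left place is now empty and the second domed pot at crop px (640,115) is under the gripper. The arm hides the board's left end, so I'll check that pot later. The pots on the cork are unmoved.

>>> play_rows(
  steps=[
    {"ax":0,"ay":0,"az":0,"dx":7,"dy":-2.5,"dz":20,"claw":75},
    {"ax":0,"ay":0,"az":0,"dx":0,"dy":0,"dz":35,"claw":75},
    {"ax":0,"ay":0,"az":0,"dx":0,"dy":0,"dz":25,"claw":75},
    {"ax":0,"ay":0,"az":0,"dx":0,"dy":0,"dz":11,"claw":75},
    {"ax":0,"ay":0,"az":0,"dx":0,"dy":0,"dz":0,"claw":75},
    {"ax":0,"ay":0,"az":0,"dx":0,"dy":0,"dz":0,"claw":75},
    {"ax":0,"ay":0,"az":0,"dx":0,"dy":0,"dz":0,"claw":40},
    {"ax":0,"ay":0,"az":0,"dx":0,"dy":0,"dz":0,"claw":40},
    {"ax":0,"ay":0,"az":0,"dx":0,"dy":0,"dz":0,"claw":40},
    {"ax":0,"ay":0,"az":0,"dx":0,"dy":0,"dz":0,"claw":40},
    {"ax":0,"ay":0,"az":0,"dx":0,"dy":0,"dz":0,"claw":40},
    {"ax":0,"ay":0,"az":0,"dx":0,"dy":0,"dz":0,"claw":40},
  ],
)

```text
time_s: 15.95
tcp_pos: [0.6205, -0.067, 0.0685]
ee_rot: [[0.017, -1.0, -0.0], [-1.0, -0.017, -0.0], [0.0, 0.0, -1.0]]
wrist_force: [-0.3, 0.2, 1.7]
gripper_width: 0.515
gripper_force: 29.7
```

```bash
python3 pl.py .4265 -.0503 .15 180.94
```

```text
t 15.95 tcp [620.5 -67.   68.5] yaw -179.03 tilt 0.01 w 44.8 gf 29.7 F [-0.3  0.2  1.7] j1,6 [ 9. -8.]
  -> az 0.0 dx -19.9 dy 193.7 dz -81.5
```

>>> play_rows(
  steps=[
    {"ax":0,"ay":0,"az":0,"dx":0,"dy":0,"dz":-10,"claw":40},
    {"ax":0,"ay":0,"az":0,"dx":0,"dy":0,"dz":-25,"claw":40},
    {"ax":0,"ay":0,"az":0,"dx":0,"dy":0,"dz":-25,"claw":40},
    {"ax":0,"ay":0,"az":0,"dx":0,"dy":18,"dz":0,"claw":40},
    {"ax":0,"ay":0,"az":0,"dx":-4,"dy":38,"dz":0,"claw":40},
    {"ax":0,"ay":0,"az":0,"dx":-4,"dy":40,"dz":0,"claw":40},
    {"ax":0,"ay":0,"az":0,"dx":-4,"dy":40,"dz":0,"claw":40},
    {"ax":0,"ay":0,"az":0,"dx":-4,"dy":37,"dz":0,"claw":40},
    {"ax":0,"ay":0,"az":0,"dx":-4,"dy":20,"dz":0,"claw":40},
    {"ax":0,"ay":0,"az":0,"dx":0,"dy":0,"dz":0,"claw":40},
    {"ax":0,"ay":0,"az":0,"dx":0,"dy":0,"dz":20,"claw":40},
    {"ax":0,"ay":0,"az":0,"dx":0,"dy":0,"dz":30,"claw":40},
    {"ax":0,"ay":0,"az":0,"dx":0,"dy":0,"dz":20,"claw":40},
    {"ax":0,"ay":0,"az":0,"dx":0,"dy":0,"dz":8,"claw":40},
    {"ax":0,"ay":0,"az":0,"dx":0,"dy":0,"dz":4,"claw":40},
    {"ax":0,"ay":0,"az":0,"dx":0,"dy":0,"dz":2,"claw":40},
    {"ax":0,"ay":0,"az":0,"dx":0,"dy":0,"dz":0,"claw":40},
    {"ax":0,"ay":0,"az":0,"dx":0,"dy":0,"dz":0,"claw":40},
  ],
)

```text
time_s: 17.75
tcp_pos: [0.4279, -0.0501, 0.045]
ee_rot: [[0.017, -1.0, 0.002], [-1.0, -0.017, 0.0], [-0.0, -0.002, -1.0]]
wrist_force: [0.2, 1.0, -1.3]
gripper_width: 0.51
gripper_force: 29.7
```

```bash
python3 pl.py .4265 -.0503 .0446 180.94
```

```text
t 17.75 tcp [427.9 -50.1  45. ] yaw -179.02 tilt 0.1 w 44.4 gf 29.7 F [ 0.2  1.  -1.3] j1,6 [ 15. -14.]
  -> az 0.0 dx 0.2 dy 1.4 dz 0.4
```

>>> play_rows(
  steps=[
    {"ax":0,"ay":0,"az":0,"dx":0,"dy":0,"dz":0.5,"claw":50},
    {"ax":0,"ay":0,"az":0,"dx":0,"dy":0,"dz":0,"claw":75},
    {"ax":0,"ay":0,"az":0,"dx":0,"dy":0,"dz":0,"claw":75},
    {"ax":0,"ay":0,"az":0,"dx":0,"dy":0,"dz":0,"claw":75},
    {"ax":0,"ay":0,"az":0,"dx":0,"dy":0,"dz":0,"claw":75},
    {"ax":0,"ay":0,"az":0,"dx":0,"dy":0,"dz":-30,"claw":75},
    {"ax":0,"ay":0,"az":0,"dx":0,"dy":0,"dz":-45,"claw":75},
    {"ax":0,"ay":0,"az":0,"dx":0,"dy":0,"dz":-40,"claw":75},
    {"ax":0,"ay":0,"az":0,"dx":0,"dy":0,"dz":-15,"claw":75},
    {"ax":0,"ay":0,"az":0,"dx":-40,"dy":1,"dz":0,"claw":80},
    {"ax":0,"ay":0,"az":0,"dx":-40,"dy":1,"dz":0,"claw":80},
    {"ax":0,"ay":0,"az":0,"dx":-40,"dy":1,"dz":0,"claw":80},
    {"ax":0,"ay":0,"az":0,"dx":-40,"dy":1,"dz":0,"claw":80},
    {"ax":0,"ay":0,"az":0,"dx":-40,"dy":1,"dz":0,"claw":80},
    {"ax":0,"ay":0,"az":0,"dx":-40,"dy":1,"dz":0,"claw":80},
    {"ax":0,"ay":0,"az":0,"dx":-40,"dy":1,"dz":0,"claw":80},
    {"ax":0,"ay":0,"az":0,"dx":0,"dy":0,"dz":0,"claw":80},
    {"ax":0,"ay":0,"az":0,"dx":0,"dy":0,"dz":0,"claw":80},
  ],
)

```text
time_s: 19.55
tcp_pos: [0.415, 0.2301, 0.1734]
ee_rot: [[0.018, -1.0, -0.001], [-1.0, -0.018, -0.001], [0.001, 0.001, -1.0]]
wrist_force: [-0.6, 0.2, -0.4]
gripper_width: 0.921
gripper_force: 0.0
```

```bash
python3 pl.py .4145 .2332 .0416 180.94; python3 - <<'E'
from h import *
c=capture("top"); s=capture("side"); a=cv2.resize(c["frame"][150:300,160:460],(600,300),interpolation=cv2.INTER_CUBIC)
b=cv2.resize(s["frame"][190:400,170:470],(600,420)); b=b[:300]
cv2.imwrite("pics/pot2.png",np.vstack([a,b]))
E
```

```text
t 19.55 tcp [415.  230.1 173.4] yaw -178.94 tilt 0.07 w 80.2 gf 0.0 F [-0.6  0.2 -0.4] j1,6 [ 49. -48.]
  -> az 0.1 dx -3.1 dy 0.5 dz 131.8
```

View pics/pot2.png

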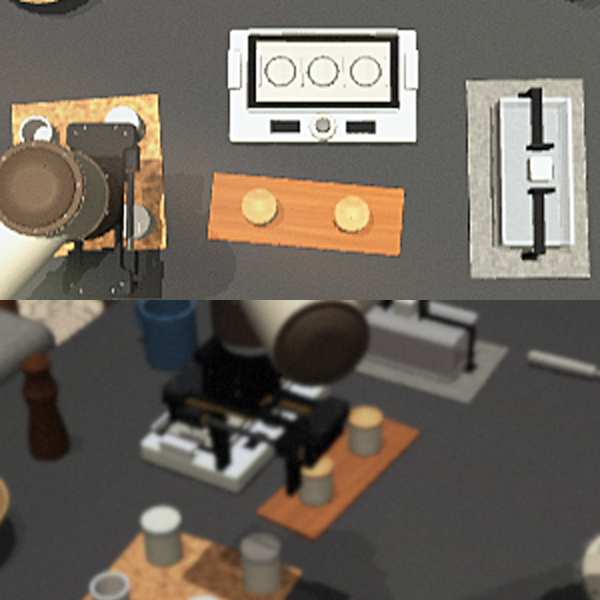

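The two domed pots stand upright on the board at px (259,207) and (351,213), the plate is clear with all three circles visible, and the cover stands on the grey mat. I'll confirm pot c from the side view before descending.

```bash
cat >> h.py <<'E'
def sidepots(s):  # fresh pots' lids on side view: bright top blobs by height
    p=P(s); z=p[...,2]; m=((z>.045)&(z<.066)&(p[...,1]>.15)&(p[...,1]<.43)&(p[...,0]>.33)&(p[...,0]<.62)).astype(np.uint8)
    n,l,st,ce=cv2.connectedComponentsWithStats(m)
    for i in range(1,n):
        if st[i,4]>40:
            q=p[(l==i)&(z>.054)]
            if len(q)>20: print("pot",st[i,4],np.round(ce[i]),np.round((q.min(0)+q.max(0))/2,4),np.round(np.ptp(q,0),3))
E
python3 - <<'E'
from h import *
sidepots(np.load("side0.npy",allow_pickle=True).item()); print(); sidepots(capture("side"))
c=capture("top")
g=c["frame"][150:230,265:385]; k=cv2.HoughCircles(cv2.resize(cv2.cvtColor(g,cv2.COLOR_BGR2GRAY),None,fx=4,fy=4,interpolation=cv2.INTER_CUBIC),cv2.HOUGH_GRADIENT,1,60,param1=100,param2=20,minRadius=25,maxRadius=40)
for u,v,r in k[0]: print(u/4+265,v/4+150,r/4,ray(c,(u+.5)/4-.5+265,(v+.5)/4-.5+150,.03))
E
```

```text
pot 268 [250. 301.] [0.5406 0.2542 0.0586] [0.046 0.047 0.009]
pot 289 [300. 315.] [0.4147 0.2357 0.0602] [0.048 0.049 0.012]
pot 161 [225. 334.] [0.5276 0.369  0.0559] [0.04  0.041 0.004]
pot 340 [271. 347.] [0.4137 0.3519 0.0587] [0.045 0.047 0.009]

pot 273 [250. 302.] [0.5412 0.2537 0.0585] [0.046 0.049 0.009]
pot 286 [300. 315.] [0.4144 0.2347 0.0581] [0.047 0.047 0.008]
pot 157 [225. 334.] [0.5258 0.3682 0.0566] [0.04  0.043 0.005]
pot 336 [271. 347.] [0.4139 0.3527 0.0591] [0.047 0.048 0.01 ]
300.375 185.625 7.8 [0.62017318 0.04662823 0.03      ]
341.875 185.625 7.15 [ 0.62205736 -0.06483344  0.03      ]
320.875 186.125 7.2 [ 0.61973908 -0.00844938  0.03      ]
```

>>> play_rows(
  steps=[
    {"ax":0,"ay":0,"az":0,"dx":-3.5,"dy":0.5,"dz":30,"claw":80},
    {"ax":0,"ay":0,"az":0,"dx":0,"dy":0,"dz":40,"claw":80},
    {"ax":0,"ay":0,"az":0,"dx":0,"dy":0,"dz":35,"claw":80},
    {"ax":0,"ay":0,"az":0,"dx":0,"dy":0,"dz":20,"claw":80},
    {"ax":0,"ay":0,"az":0,"dx":0,"dy":0,"dz":7,"claw":80},
    {"ax":0,"ay":0,"az":0,"dx":0,"dy":0,"dz":0,"claw":80},
    {"ax":0,"ay":0,"az":0,"dx":0,"dy":0,"dz":0,"claw":80},
    {"ax":0,"ay":0,"az":0,"dx":0,"dy":0,"dz":0,"claw":40},
    {"ax":0,"ay":0,"az":0,"dx":0,"dy":0,"dz":0,"claw":40},
    {"ax":0,"ay":0,"az":0,"dx":0,"dy":0,"dz":0,"claw":40},
    {"ax":0,"ay":0,"az":0,"dx":0,"dy":0,"dz":0,"claw":40},
    {"ax":0,"ay":0,"az":0,"dx":0,"dy":0,"dz":0,"claw":40},
    {"ax":0,"ay":0,"az":0,"dx":0,"dy":0,"dz":0,"claw":40},
  ],
)

```text
time_s: 21.05
tcp_pos: [0.4148, 0.2331, 0.0418]
ee_rot: [[0.017, -1.0, -0.0], [-1.0, -0.017, -0.0], [0.0, 0.0, -1.0]]
wrist_force: [-1.2, -0.1, 1.3]
gripper_width: 0.511
gripper_force: 29.7
```

```bash
python3 pl.py .4145 .234 .042 180.94;python3 pl.py .6204 -.0672 .16 180.94
```

```text
t 21.05 tcp [414.8 233.1  41.8] yaw -179.03 tilt 0.02 w 44.5 gf 29.7 F [-1.2 -0.1  1.3] j1,6 [ 49. -48.]
  -> az 0.0 dx -0.9 dy 0.3 dz -0.2
t 21.05 tcp [414.8 233.1  41.8] yaw -179.03 tilt 0.02 w 44.5 gf 29.7 F [-1.2 -0.1  1.3] j1,6 [ 49. -48.]
  -> az 0.0 dx 303.6 dy -200.7 dz -118.2
```

>>> play_rows(
  steps=[
    {"ax":0,"ay":0,"az":0,"dx":0,"dy":0,"dz":-15,"claw":40},
    {"ax":0,"ay":0,"az":0,"dx":0,"dy":0,"dz":-35,"claw":40},
    {"ax":0,"ay":0,"az":0,"dx":0,"dy":0,"dz":-35,"claw":40},
    {"ax":0,"ay":0,"az":0,"dx":0,"dy":0,"dz":-15,"claw":40},
    {"ax":0,"ay":0,"az":0,"dx":15,"dy":-10,"dz":0,"claw":40},
    {"ax":0,"ay":0,"az":0,"dx":33,"dy":-22,"dz":0,"claw":40},
    {"ax":0,"ay":0,"az":0,"dx":33,"dy":-22,"dz":0,"claw":40},
    {"ax":0,"ay":0,"az":0,"dx":33,"dy":-22,"dz":0,"claw":40},
    {"ax":0,"ay":0,"az":0,"dx":33,"dy":-22,"dz":0,"claw":40},
    {"ax":0,"ay":0,"az":0,"dx":33,"dy":-22,"dz":0,"claw":40},
    {"ax":0,"ay":0,"az":0,"dx":33,"dy":-22,"dz":0,"claw":40},
    {"ax":0,"ay":0,"az":0,"dx":33,"dy":-22,"dz":0,"claw":40},
    {"ax":0,"ay":0,"az":0,"dx":33,"dy":-22,"dz":0,"claw":40},
    {"ax":0,"ay":0,"az":0,"dx":24,"dy":-14,"dz":0,"claw":40},
    {"ax":0,"ay":0,"az":0,"dx":0,"dy":0,"dz":0,"claw":40},
    {"ax":0,"ay":0,"az":0,"dx":0,"dy":0,"dz":0,"claw":40},
  ],
)

```text
time_s: 22.65
tcp_pos: [0.6194, -0.067, 0.1406]
ee_rot: [[0.015, -1.0, -0.002], [-1.0, -0.015, 0.0], [-0.0, 0.002, -1.0]]
wrist_force: [0.2, -1.0, -0.9]
gripper_width: 0.512
gripper_force: 29.7
```

```bash
python3 pl.py .6204 -.0672 .0688 180.94
```

```text
t 22.65 tcp [619.4 -67.  140.6] yaw -179.13 tilt 0.13 w 44.6 gf 29.7 F [ 0.2 -1.  -0.9] j1,6 [ 9. -8.]
  -> az -0.1 dx 0.2 dy -1.0 dz 71.8
```

>>> play_rows(
  steps=[
    {"ax":0,"ay":0,"az":0,"dx":0,"dy":-1,"dz":20,"claw":40},
    {"ax":0,"ay":0,"az":0,"dx":0,"dy":0,"dz":25,"claw":40},
    {"ax":0,"ay":0,"az":0,"dx":0,"dy":0,"dz":15,"claw":40},
    {"ax":0,"ay":0,"az":0,"dx":0,"dy":0,"dz":7,"claw":40},
    {"ax":0,"ay":0,"az":0,"dx":0,"dy":0,"dz":3,"claw":40},
    {"ax":0,"ay":0,"az":0,"dx":0,"dy":0,"dz":1,"claw":40},
    {"ax":0,"ay":0,"az":0,"dx":0,"dy":0,"dz":0,"claw":40},
    {"ax":0,"ay":0,"az":0,"dx":0,"dy":0,"dz":0,"claw":40},
    {"ax":0,"ay":0,"az":0,"dx":0,"dy":0,"dz":0,"claw":40},
  ],
)

```text
time_s: 23.55
tcp_pos: [0.6214, -0.0664, 0.0715]
ee_rot: [[0.017, -1.0, 0.001], [-1.0, -0.017, 0.0], [-0.0, -0.001, -1.0]]
wrist_force: [0.5, -1.0, -1.7]
gripper_width: 0.513
gripper_force: 29.7
```

```bash
python3 pl.py .6204 -.0672 .0688 180.94
```

```text
t 23.55 tcp [621.4 -66.4  71.5] yaw -179.03 tilt 0.08 w 44.6 gf 29.7 F [ 0.5 -1.  -1.7] j1,6 [ 9. -8.]
  -> az 0.0 dx 0.8 dy 1.0 dz 2.7
```

>>> play_rows(
  steps=[
    {"ax":0,"ay":0,"az":0,"dx":0.5,"dy":0.5,"dz":1.5,"claw":40},
    {"ax":0,"ay":0,"az":0,"dx":0,"dy":0,"dz":1.2,"claw":40},
    {"ax":0,"ay":0,"az":0,"dx":0,"dy":0,"dz":0,"claw":40},
    {"ax":0,"ay":0,"az":0,"dx":0,"dy":0,"dz":0,"claw":50},
    {"ax":0,"ay":0,"az":0,"dx":0,"dy":0,"dz":0,"claw":72},
    {"ax":0,"ay":0,"az":0,"dx":0,"dy":0,"dz":0,"claw":72},
    {"ax":0,"ay":0,"az":0,"dx":0,"dy":0,"dz":0,"claw":72},
    {"ax":0,"ay":0,"az":0,"dx":0,"dy":0,"dz":-25,"claw":72},
    {"ax":0,"ay":0,"az":0,"dx":0,"dy":0,"dz":-45,"claw":72},
    {"ax":0,"ay":0,"az":0,"dx":0,"dy":0,"dz":-35,"claw":72},
    {"ax":0,"ay":0,"az":0,"dx":-40,"dy":9,"dz":0,"claw":80},
    {"ax":0,"ay":0,"az":0,"dx":-40,"dy":9,"dz":0,"claw":80},
    {"ax":0,"ay":0,"az":0,"dx":-40,"dy":9,"dz":0,"claw":80},
    {"ax":0,"ay":0,"az":0,"dx":-40,"dy":9,"dz":0,"claw":80},
    {"ax":0,"ay":0,"az":0,"dx":-40,"dy":9,"dz":0,"claw":80},
    {"ax":0,"ay":0,"az":0,"dx":-40,"dy":9,"dz":0,"claw":80},
    {"ax":0,"ay":0,"az":0,"dx":-40,"dy":9,"dz":0,"claw":80},
    {"ax":0,"ay":0,"az":0,"dx":-40,"dy":10,"dz":0,"claw":80},
    {"ax":0,"ay":0,"az":0,"dx":0,"dy":0,"dz":0,"claw":80},
    {"ax":0,"ay":0,"az":0,"dx":0,"dy":0,"dz":0,"claw":80},
  ],
)

```text
time_s: 25.55
tcp_pos: [0.5417, 0.2526, 0.1728]
ee_rot: [[0.019, -1.0, -0.0], [-1.0, -0.019, -0.0], [0.0, 0.0, -1.0]]
wrist_force: [0.1, -0.7, -1.2]
gripper_width: 0.919
gripper_force: 0.0
```

```bash
cat >> h.py <<'E'
def plate():  # pots on the plate from the top view, in maker frame (mm)
    c=capture("top"); p=P(c); z=p[...,2]; a=np.radians(MY)
    d=p[...,:2]-MK; mx=d[...,0]*np.cos(a)+d[...,1]*np.sin(a); my=-d[...,0]*np.sin(a)+d[...,1]*np.cos(a)
    m=((z>.07)&(z<.1)&(abs(mx)<.06)&(abs(my)<.12)).astype(np.uint8); n,l,st,ce=cv2.connectedComponentsWithStats(m)
    for i in range(1,n):
        if st[i,4]>60:
            r=ray(c,*ce[i],.085)[:2]-MK; print("plate",st[i],"maker xy mm",np.round([1000*(r[0]*np.cos(a)+r[1]*np.sin(a)),1000*(-r[0]*np.sin(a)+r[1]*np.cos(a))],1),"z",round(float(np.median(z[l==i])),3))
E
python3 -c "
from h import *
plate(); sidepots(capture('side'))"; python3 pl.py .5417 .253 .042 180.94
```

```text
plate [334 173  18  18 257] maker xy mm [  0.5 -56. ] z 0.085
pot 270 [250. 302.] [0.541  0.2544 0.0588] [0.048 0.047 0.009]
pot 158 [225. 334.] [0.5276 0.3676 0.0565] [0.041 0.042 0.005]
pot 342 [271. 347.] [0.4143 0.3526 0.0586] [0.047 0.045 0.009]
t 25.65 tcp [542.2 251.  172.9] yaw -179.07 tilt 0.03 w 79.9 gf 0.0 F [-1.3 -0.9  0.1] j1,6 [ 40. -39.]
  -> az -0.0 dx -2.0 dy 0.4 dz 130.9
```

>>> play_rows(
  steps=[
    {"ax":0,"ay":0,"az":0,"dx":-1.5,"dy":0.5,"dz":30,"claw":80},
    {"ax":0,"ay":0,"az":0,"dx":0,"dy":0,"dz":40,"claw":80},
    {"ax":0,"ay":0,"az":0,"dx":0,"dy":0,"dz":35,"claw":80},
    {"ax":0,"ay":0,"az":0,"dx":0,"dy":0,"dz":20,"claw":80},
    {"ax":0,"ay":0,"az":0,"dx":0,"dy":0,"dz":7,"claw":80},
    {"ax":0,"ay":0,"az":0,"dx":0,"dy":0,"dz":0,"claw":80},
    {"ax":0,"ay":0,"az":0,"dx":0,"dy":0,"dz":0,"claw":80},
    {"ax":0,"ay":0,"az":0,"dx":0,"dy":0,"dz":0,"claw":40},
    {"ax":0,"ay":0,"az":0,"dx":0,"dy":0,"dz":0,"claw":40},
    {"ax":0,"ay":0,"az":0,"dx":0,"dy":0,"dz":0,"claw":40},
    {"ax":0,"ay":0,"az":0,"dx":0,"dy":0,"dz":0,"claw":40},
    {"ax":0,"ay":0,"az":0,"dx":0,"dy":0,"dz":0,"claw":40},
    {"ax":0,"ay":0,"az":0,"dx":0,"dy":0,"dz":0,"claw":40},
  ],
)

```text
time_s: 26.95
tcp_pos: [0.5414, 0.2533, 0.0412]
ee_rot: [[0.017, -1.0, -0.0], [-1.0, -0.017, -0.0], [0.0, 0.0, -1.0]]
wrist_force: [-0.9, -0.2, 2.3]
gripper_width: 0.507
gripper_force: 29.9
```

```bash
python3 pl.py .6195 -.0102 .14 180.94
```

```text
t 26.95 tcp [541.4 253.3  41.2] yaw -179.02 tilt 0.02 w 44.1 gf 29.9 F [-0.9 -0.2  2.3] j1,6 [ 41. -40.]
  -> az 0.0 dx 264.7 dy -73.7 dz -98.8
```

>>> play_rows(
  steps=[
    {"ax":0,"ay":0,"az":0,"dx":0,"dy":0,"dz":-15,"claw":40},
    {"ax":0,"ay":0,"az":0,"dx":0,"dy":0,"dz":-35,"claw":40},
    {"ax":0,"ay":0,"az":0,"dx":0,"dy":0,"dz":-35,"claw":40},
    {"ax":0,"ay":0,"az":0,"dx":0,"dy":0,"dz":-15,"claw":40},
    {"ax":0,"ay":0,"az":0,"dx":20,"dy":-6,"dz":0,"claw":40},
    {"ax":0,"ay":0,"az":0,"dx":38,"dy":-11,"dz":0,"claw":40},
    {"ax":0,"ay":0,"az":0,"dx":38,"dy":-11,"dz":0,"claw":40},
    {"ax":0,"ay":0,"az":0,"dx":38,"dy":-11,"dz":0,"claw":40},
    {"ax":0,"ay":0,"az":0,"dx":38,"dy":-11,"dz":0,"claw":40},
    {"ax":0,"ay":0,"az":0,"dx":38,"dy":-11,"dz":0,"claw":40},
    {"ax":0,"ay":0,"az":0,"dx":34,"dy":-8,"dz":0,"claw":40},
    {"ax":0,"ay":0,"az":0,"dx":21,"dy":-5,"dz":0,"claw":40},
    {"ax":0,"ay":0,"az":0,"dx":0,"dy":0,"dz":0,"claw":40},
    {"ax":0,"ay":0,"az":0,"dx":0,"dy":0,"dz":0,"claw":40},
    {"ax":0,"ay":0,"az":0,"dx":0,"dy":0,"dz":0,"claw":40},
  ],
)

```text
time_s: 28.45
tcp_pos: [0.6198, -0.0097, 0.1408]
ee_rot: [[0.018, -1.0, -0.001], [-1.0, -0.018, 0.0], [-0.0, 0.001, -1.0]]
wrist_force: [-0.3, 0.3, -0.8]
gripper_width: 0.51
gripper_force: 29.9
```

```bash
python3 pl.py .6195 -.0102 .0682 180.94
```

```text
t 28.45 tcp [619.8  -9.7 140.8] yaw -178.98 tilt 0.03 w 44.4 gf 29.9 F [-0.3  0.3 -0.8] j1,6 [ 14. -13.]
  -> az 0.1 dx 0.5 dy 0.3 dz 72.6
```

>>> play_rows(
  steps=[
    {"ax":0,"ay":0,"az":0,"dx":0,"dy":0,"dz":20,"claw":40},
    {"ax":0,"ay":0,"az":0,"dx":0,"dy":0,"dz":25,"claw":40},
    {"ax":0,"ay":0,"az":0,"dx":0,"dy":0,"dz":15,"claw":40},
    {"ax":0,"ay":0,"az":0,"dx":0,"dy":0,"dz":7,"claw":40},
    {"ax":0,"ay":0,"az":0,"dx":0,"dy":0,"dz":4,"claw":40},
    {"ax":0,"ay":0,"az":0,"dx":0,"dy":0,"dz":2,"claw":40},
    {"ax":0,"ay":0,"az":0,"dx":0,"dy":0,"dz":1,"claw":40},
    {"ax":0,"ay":0,"az":0,"dx":0,"dy":0,"dz":0,"claw":40},
    {"ax":0,"ay":0,"az":0,"dx":0,"dy":0,"dz":0,"claw":40},
  ],
)

```text
time_s: 29.35
tcp_pos: [0.6207, -0.0101, 0.0682]
ee_rot: [[0.017, -1.0, 0.002], [-1.0, -0.017, 0.001], [-0.0, -0.002, -1.0]]
wrist_force: [-0.9, 1.3, 2.4]
gripper_width: 0.513
gripper_force: 29.9
```

```bash
python3 pl.py .6195 -.0102 .0682 180.94
```

```text
t 29.35 tcp [620.7 -10.1  68.2] yaw -179.02 tilt 0.12 w 44.7 gf 29.9 F [-0.9  1.3  2.4] j1,6 [ 14. -13.]
  -> az 0.0 dx 0.1 dy 1.2 dz -0.0
```

>>> play_rows(
  steps=[
    {"ax":0,"ay":0,"az":0,"dx":0,"dy":0,"dz":0,"claw":50},
    {"ax":0,"ay":0,"az":0,"dx":0,"dy":0,"dz":0,"claw":72},
    {"ax":0,"ay":0,"az":0,"dx":0,"dy":0,"dz":0,"claw":72},
    {"ax":0,"ay":0,"az":0,"dx":0,"dy":0,"dz":0,"claw":72},
    {"ax":0,"ay":0,"az":0,"dx":0,"dy":0,"dz":-25,"claw":72},
    {"ax":0,"ay":0,"az":0,"dx":0,"dy":0,"dz":-45,"claw":72},
    {"ax":0,"ay":0,"az":0,"dx":0,"dy":0,"dz":-40,"claw":72},
    {"ax":0,"ay":0,"az":0,"dx":-40,"dy":22,"dz":0,"claw":80},
    {"ax":0,"ay":0,"az":0,"dx":-40,"dy":22,"dz":0,"claw":80},
    {"ax":0,"ay":0,"az":0,"dx":-40,"dy":22,"dz":0,"claw":80},
    {"ax":0,"ay":0,"az":0,"dx":-40,"dy":22,"dz":0,"claw":80},
    {"ax":0,"ay":0,"az":0,"dx":-40,"dy":22,"dz":0,"claw":80},
    {"ax":0,"ay":0,"az":0,"dx":-40,"dy":22,"dz":0,"claw":80},
    {"ax":0,"ay":0,"az":0,"dx":-40,"dy":22,"dz":0,"claw":80},
    {"ax":0,"ay":0,"az":0,"dx":-40,"dy":22,"dz":0,"claw":80},
    {"ax":0,"ay":0,"az":0,"dx":-44,"dy":22,"dz":0,"claw":80},
    {"ax":0,"ay":0,"az":0,"dx":0,"dy":0,"dz":0,"claw":80},
    {"ax":0,"ay":0,"az":0,"dx":0,"dy":0,"dz":0,"claw":80},
    {"ax":0,"ay":0,"az":0,"dx":0,"dy":0,"dz":0,"claw":80},
  ],
)

```text
time_s: 31.25
tcp_pos: [0.4161, 0.3494, 0.1769]
ee_rot: [[0.016, -1.0, -0.0], [-1.0, -0.016, -0.001], [0.001, 0.0, -1.0]]
wrist_force: [-0.6, -0.8, -1.0]
gripper_width: 0.916
gripper_force: 0.0
```

```bash
python3 -c "
from h import *
plate(); sidepots(capture('side'))"; python3 pl.py .4145 .352 .0415 180.94
```

```text
plate [313 172  18  19 260] maker xy mm [ 1.9 -1.3] z 0.085
plate [334 173  18  18 256] maker xy mm [  0.5 -56. ] z 0.085
pot 162 [225. 334.] [0.5267 0.3685 0.0554] [0.039 0.039 0.003]
pot 338 [271. 347.] [0.4141 0.3525 0.0588] [0.047 0.048 0.009]
t 31.35 tcp [416.5 349.  177. ] yaw -179.14 tilt 0.02 w 79.9 gf 0.0 F [ 0.3 -0.  -0.1] j1,6 [ 57. -56.]
  -> az -0.1 dx -3.1 dy 2.0 dz 135.5
```

>>> play_rows(
  steps=[
    {"ax":0,"ay":0,"az":0,"dx":-2,"dy":2,"dz":33,"claw":80},
    {"ax":0,"ay":0,"az":0,"dx":0,"dy":0,"dz":40,"claw":80},
    {"ax":0,"ay":0,"az":0,"dx":0,"dy":0,"dz":35,"claw":80},
    {"ax":0,"ay":0,"az":0,"dx":0,"dy":0,"dz":20,"claw":80},
    {"ax":0,"ay":0,"az":0,"dx":0,"dy":0,"dz":8,"claw":80},
    {"ax":0,"ay":0,"az":0,"dx":0,"dy":0,"dz":0,"claw":80},
    {"ax":0,"ay":0,"az":0,"dx":0,"dy":0,"dz":0,"claw":80},
    {"ax":0,"ay":0,"az":0,"dx":0,"dy":0,"dz":0,"claw":40},
    {"ax":0,"ay":0,"az":0,"dx":0,"dy":0,"dz":0,"claw":40},
    {"ax":0,"ay":0,"az":0,"dx":0,"dy":0,"dz":0,"claw":40},
    {"ax":0,"ay":0,"az":0,"dx":0,"dy":0,"dz":0,"claw":40},
    {"ax":0,"ay":0,"az":0,"dx":0,"dy":0,"dz":0,"claw":40},
    {"ax":0,"ay":0,"az":0,"dx":0,"dy":0,"dz":0,"claw":40},
  ],
)

```text
time_s: 32.65
tcp_pos: [0.414, 0.3523, 0.0412]
ee_rot: [[0.017, -1.0, 0.0], [-1.0, -0.017, 0.0], [-0.0, -0.0, -1.0]]
wrist_force: [0.0, -0.2, 0.7]
gripper_width: 0.51
gripper_force: 29.8
```

```bash
python3 pl.py .6186 .0468 .14 180.94
```

```text
t 32.65 tcp [414.  352.3  41.2] yaw -179.02 tilt 0.02 w 44.3 gf 29.8 F [ 0.  -0.2  0.7] j1,6 [ 57. -57.]
  -> az 0.0 dx 308.8 dy -199.5 dz -98.8
```

>>> play_rows(
  steps=[
    {"ax":0,"ay":0,"az":0,"dx":0,"dy":0,"dz":-15,"claw":40},
    {"ax":0,"ay":0,"az":0,"dx":0,"dy":0,"dz":-35,"claw":40},
    {"ax":0,"ay":0,"az":0,"dx":0,"dy":0,"dz":-35,"claw":40},
    {"ax":0,"ay":0,"az":0,"dx":0,"dy":0,"dz":-15,"claw":40},
    {"ax":0,"ay":0,"az":0,"dx":15,"dy":-10,"dz":0,"claw":40},
    {"ax":0,"ay":0,"az":0,"dx":33,"dy":-22,"dz":0,"claw":40},
    {"ax":0,"ay":0,"az":0,"dx":33,"dy":-22,"dz":0,"claw":40},
    {"ax":0,"ay":0,"az":0,"dx":33,"dy":-22,"dz":0,"claw":40},
    {"ax":0,"ay":0,"az":0,"dx":33,"dy":-22,"dz":0,"claw":40},
    {"ax":0,"ay":0,"az":0,"dx":33,"dy":-22,"dz":0,"claw":40},
    {"ax":0,"ay":0,"az":0,"dx":33,"dy":-22,"dz":0,"claw":40},
    {"ax":0,"ay":0,"az":0,"dx":33,"dy":-22,"dz":0,"claw":40},
    {"ax":0,"ay":0,"az":0,"dx":33,"dy":-20,"dz":0,"claw":40},
    {"ax":0,"ay":0,"az":0,"dx":29,"dy":-15,"dz":0,"claw":40},
    {"ax":0,"ay":0,"az":0,"dx":0,"dy":0,"dz":0,"claw":40},
    {"ax":0,"ay":0,"az":0,"dx":0,"dy":0,"dz":0,"claw":40},
    {"ax":0,"ay":0,"az":0,"dx":0,"dy":0,"dz":0,"claw":40},
  ],
)

```text
time_s: 34.35
tcp_pos: [0.6174, 0.0481, 0.1406]
ee_rot: [[0.017, -1.0, -0.001], [-1.0, -0.017, -0.0], [-0.0, 0.001, -1.0]]
wrist_force: [-1.2, 0.7, -1.4]
gripper_width: 0.509
gripper_force: 29.8
```

```bash
python3 pl.py .6186 .0472 .0682 180.94
```

```text
t 34.35 tcp [617.4  48.1 140.6] yaw -179.0 tilt 0.07 w 44.2 gf 29.8 F [-1.2  0.7 -1.4] j1,6 [ 19. -18.]
  -> az 0.1 dx 0.9 dy -1.2 dz 72.4
```

>>> play_rows(
  steps=[
    {"ax":0,"ay":0,"az":0,"dx":1,"dy":0,"dz":20,"claw":40},
    {"ax":0,"ay":0,"az":0,"dx":0,"dy":0,"dz":25,"claw":40},
    {"ax":0,"ay":0,"az":0,"dx":0,"dy":0,"dz":15,"claw":40},
    {"ax":0,"ay":0,"az":0,"dx":0,"dy":0,"dz":7,"claw":40},
    {"ax":0,"ay":0,"az":0,"dx":0,"dy":0,"dz":4,"claw":40},
    {"ax":0,"ay":0,"az":0,"dx":0,"dy":0,"dz":2,"claw":40},
    {"ax":0,"ay":0,"az":0,"dx":0,"dy":0,"dz":1,"claw":40},
    {"ax":0,"ay":0,"az":0,"dx":0,"dy":0,"dz":0,"claw":40},
    {"ax":0,"ay":0,"az":0,"dx":0,"dy":0,"dz":0,"claw":40},
  ],
)

```text
time_s: 35.25
tcp_pos: [0.6187, 0.0469, 0.0683]
ee_rot: [[0.017, -1.0, 0.002], [-1.0, -0.017, 0.001], [-0.001, -0.002, -1.0]]
wrist_force: [-1.4, 1.6, 3.8]
gripper_width: 0.514
gripper_force: 29.8
```

```bash
python3 pl.py .6186 .0472 .0682 180.94
```

```text
t 35.25 tcp [618.7  46.9  68.3] yaw -179.02 tilt 0.12 w 44.7 gf 29.8 F [-1.4  1.6  3.8] j1,6 [ 19. -18.]
  -> az 0.0 dx -0.3 dy 0.1 dz 0.1
```

>>> play_rows(
  steps=[
    {"ax":0,"ay":0,"az":0,"dx":0,"dy":0,"dz":0,"claw":50},
    {"ax":0,"ay":0,"az":0,"dx":0,"dy":0,"dz":0,"claw":72},
    {"ax":0,"ay":0,"az":0,"dx":0,"dy":0,"dz":0,"claw":72},
    {"ax":0,"ay":0,"az":0,"dx":0,"dy":0,"dz":0,"claw":72},
    {"ax":0,"ay":0,"az":0,"dx":0,"dy":0,"dz":-25,"claw":72},
    {"ax":0,"ay":0,"az":0,"dx":0,"dy":0,"dz":-45,"claw":72},
    {"ax":0,"ay":0,"az":0,"dx":0,"dy":0,"dz":-48,"claw":72},
    {"ax":0,"ay":0,"az":0,"dx":0,"dy":0,"dz":-48,"claw":72},
    {"ax":0,"ay":0,"az":0,"dx":0,"dy":0,"dz":-15,"claw":87},
    {"ax":0,"ay":0,"az":0,"dx":37,"dy":15,"dz":0,"claw":87},
    {"ax":0,"ay":0,"az":0,"dx":37,"dy":15,"dz":0,"claw":87},
    {"ax":0,"ay":0,"az":0,"dx":37,"dy":15,"dz":0,"claw":87},
    {"ax":0,"ay":0,"az":0,"dx":37,"dy":15,"dz":0,"claw":87},
    {"ax":0,"ay":0,"az":0,"dx":37,"dy":15,"dz":0,"claw":87},
    {"ax":0,"ay":0,"az":0,"dx":37,"dy":15,"dz":0,"claw":87},
    {"ax":0,"ay":0,"az":0,"dx":37,"dy":15,"dz":0,"claw":87},
    {"ax":0,"ay":0,"az":0,"dx":37,"dy":15,"dz":0,"claw":87},
    {"ax":0,"ay":0,"az":0,"dx":39,"dy":18,"dz":0,"claw":87},
    {"ax":0,"ay":0,"az":0,"dx":0,"dy":0,"dz":0,"claw":87},
    {"ax":0,"ay":0,"az":0,"dx":0,"dy":0,"dz":0,"claw":87},
  ],
)

```text
time_s: 37.25
tcp_pos: [0.4852, -0.2917, 0.2478]
ee_rot: [[0.015, -1.0, -0.0], [-1.0, -0.015, 0.0], [-0.0, 0.0, -1.0]]
wrist_force: [0.4, 0.3, 0.0]
gripper_width: 1.002
gripper_force: 0.0
```

```bash
python3 -c "
from h import *
plate(); s=capture('side'); c=capture('top')
cv2.imwrite('pics/before.png',np.vstack([cv2.resize(c['frame'][150:300,160:460],(600,300),interpolation=cv2.INTER_CUBIC),cv2.resize(s['frame'][170:320,170:470],(600,300))]))
# cover block/tabs on mat, side view
p=P(s);z=p[...,2];m=(z>.06)&(z<.08)&(p[...,1]<-.2)&(p[...,1]>-.4)&(p[...,0]>.35)&(p[...,0]<.62);q=p[m];print(len(q),q.min(0),q.max(0))
"; python3 pl.py .4861 -.2905 .1 180.97
```

```text
plate [291 173  18  18 256] maker xy mm [ 0.6 55.3] z 0.085
plate [313 172  18  19 259] maker xy mm [ 2.  -1.3] z 0.085
plate [334 173  18  18 258] maker xy mm [  0.5 -55.9] z 0.085
1138 [ 0.37646514 -0.34332854  0.06002686] [ 0.59708122 -0.23249698  0.07997912]
t 37.4 tcp [ 486.2 -290.   248. ] yaw -178.96 tilt 0.01 w 86.7 gf 0.0 F [ 0.5  0.6 -0.2] j1,6 [-14.  15.]
  -> az 0.1 dx 0.5 dy 0.1 dz 148.0
```

View pics/before.png

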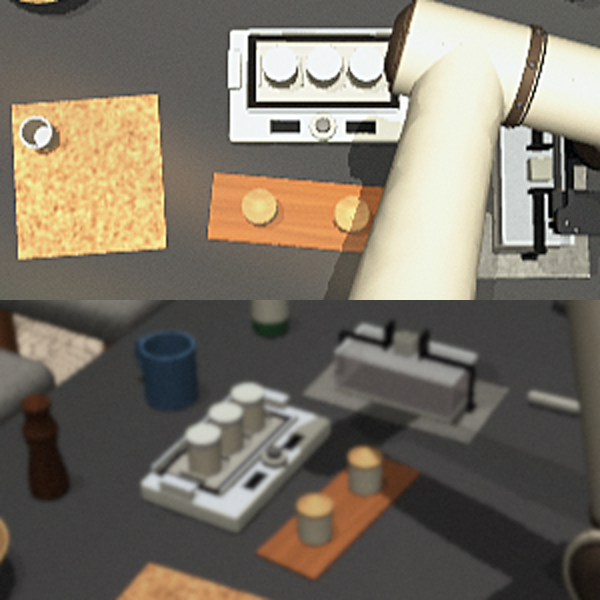

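The three metal-lidded pots are centred at px (280,66), (323,66) and (366,65). Both domed pots are on the board and the cover is on the mat. I take the cover now.

>>> play_rows(
  steps=[
    {"ax":0,"ay":0,"az":0,"dx":0,"dy":0,"dz":35,"claw":87},
    {"ax":0,"ay":0,"az":0,"dx":0,"dy":0,"dz":40,"claw":87},
    {"ax":0,"ay":0,"az":0,"dx":0,"dy":0,"dz":35,"claw":87},
    {"ax":0,"ay":0,"az":0,"dx":0,"dy":0,"dz":25,"claw":87},
    {"ax":0,"ay":0,"az":0,"dx":0,"dy":0,"dz":12,"claw":87},
    {"ax":0,"ay":0,"az":0,"dx":0,"dy":0,"dz":0,"claw":87},
    {"ax":0,"ay":0,"az":0,"dx":0,"dy":0,"dz":0,"claw":87},
    {"ax":0,"ay":0,"az":0,"dx":0,"dy":0,"dz":0,"claw":40},
    {"ax":0,"ay":0,"az":0,"dx":0,"dy":0,"dz":0,"claw":40},
    {"ax":0,"ay":0,"az":0,"dx":0,"dy":0,"dz":0,"claw":40},
    {"ax":0,"ay":0,"az":0,"dx":0,"dy":0,"dz":0,"claw":40},
    {"ax":0,"ay":0,"az":0,"dx":0,"dy":0,"dz":0,"claw":40},
    {"ax":0,"ay":0,"az":0,"dx":0,"dy":0,"dz":0,"claw":40},
    {"ax":0,"ay":0,"az":0,"dx":0,"dy":0,"dz":0,"claw":40},
  ],
)

```text
time_s: 38.8
tcp_pos: [0.4862, -0.2909, 0.1018]
ee_rot: [[0.017, -1.0, 0.001], [-1.0, -0.017, -0.001], [0.001, -0.001, -1.0]]
wrist_force: [-1.1, 0.5, 4.8]
gripper_width: 0.514
gripper_force: 30.0
```

```bash
python3 pl.py .6195 -.0107 .25 90.94
```

```text
t 38.8 tcp [ 486.2 -290.9  101.8] yaw -179.02 tilt 0.06 w 44.8 gf 30.0 F [-1.1  0.5  4.8] j1,6 [-15.  15.]
  -> az 90.0 dx -137.9 dy 278.0 dz -148.2
```

>>> play_rows(
  steps=[
    {"ax":0,"ay":0,"az":0,"dx":0,"dy":0,"dz":-10,"claw":40},
    {"ax":0,"ay":0,"az":0,"dx":0,"dy":0,"dz":-20,"claw":40},
    {"ax":0,"ay":0,"az":0,"dx":0,"dy":0,"dz":-30,"claw":40},
    {"ax":0,"ay":0,"az":0,"dx":0,"dy":0,"dz":-35,"claw":40},
    {"ax":0,"ay":0,"az":0,"dx":0,"dy":0,"dz":-35,"claw":40},
    {"ax":0,"ay":0,"az":0,"dx":0,"dy":0,"dz":-20,"claw":40},
    {"ax":0,"ay":0,"az":0,"dx":0,"dy":0,"dz":0,"claw":40},
    {"ax":0,"ay":0,"az":7.5,"dx":0,"dy":0,"dz":0,"claw":40},
    {"ax":0,"ay":0,"az":7.5,"dx":0,"dy":0,"dz":0,"claw":40},
    {"ax":0,"ay":0,"az":7.5,"dx":0,"dy":0,"dz":0,"claw":40},
    {"ax":0,"ay":0,"az":7.5,"dx":0,"dy":0,"dz":0,"claw":40},
    {"ax":0,"ay":0,"az":7.5,"dx":0,"dy":0,"dz":0,"claw":40},
    {"ax":0,"ay":0,"az":7.5,"dx":0,"dy":0,"dz":0,"claw":40},
    {"ax":0,"ay":0,"az":7.5,"dx":0,"dy":0,"dz":0,"claw":40},
    {"ax":0,"ay":0,"az":7.5,"dx":0,"dy":0,"dz":0,"claw":40},
    {"ax":0,"ay":0,"az":7.5,"dx":0,"dy":0,"dz":0,"claw":40},
    {"ax":0,"ay":0,"az":7.5,"dx":0,"dy":0,"dz":0,"claw":40},
    {"ax":0,"ay":0,"az":7.5,"dx":0,"dy":0,"dz":0,"claw":40},
    {"ax":0,"ay":0,"az":7.5,"dx":0,"dy":0,"dz":0,"claw":40},
    {"ax":0,"ay":0,"az":0,"dx":0,"dy":0,"dz":0,"claw":40},
  ],
)

```text
time_s: 40.8
tcp_pos: [0.4846, -0.2902, 0.2485]
ee_rot: [[-1.0, -0.017, -0.004], [-0.017, 1.0, 0.002], [0.004, 0.002, -1.0]]
wrist_force: [0.6, -0.4, -2.8]
gripper_width: 0.512
gripper_force: 30.0
```

```bash
python3 pl.py .6190 -.0111 .25 90.94
```

```text
t 40.8 tcp [ 484.6 -290.2  248.5] yaw 90.95 tilt 0.28 w 44.5 gf 30.0 F [ 0.6 -0.4 -2.8] j1,6 [-15. -75.]
  -> az 0.0 dx -139.0 dy 276.8 dz -1.5
```

>>> play_rows(
  steps=[
    {"ax":0,"ay":0,"az":0,"dx":-9,"dy":18,"dz":0,"claw":40},
    {"ax":0,"ay":0,"az":0,"dx":-17,"dy":34,"dz":0,"claw":40},
    {"ax":0,"ay":0,"az":0,"dx":-17,"dy":34,"dz":0,"claw":40},
    {"ax":0,"ay":0,"az":0,"dx":-17,"dy":34,"dz":0,"claw":40},
    {"ax":0,"ay":0,"az":0,"dx":-17,"dy":34,"dz":0,"claw":40},
    {"ax":0,"ay":0,"az":0,"dx":-17,"dy":34,"dz":0,"claw":40},
    {"ax":0,"ay":0,"az":0,"dx":-17,"dy":34,"dz":0,"claw":40},
    {"ax":0,"ay":0,"az":0,"dx":-17,"dy":34,"dz":0,"claw":40},
    {"ax":0,"ay":0,"az":0,"dx":-10,"dy":20,"dz":0,"claw":40},
    {"ax":0,"ay":0,"az":0,"dx":0,"dy":0,"dz":0,"claw":40},
    {"ax":0,"ay":0,"az":0,"dx":0,"dy":0,"dz":0,"claw":40},
    {"ax":0,"ay":0,"az":0,"dx":0,"dy":0,"dz":0,"claw":40},
  ],
)

```text
time_s: 42.0
tcp_pos: [0.6184, -0.0134, 0.2505]
ee_rot: [[-1.0, -0.017, -0.002], [-0.017, 1.0, -0.0], [0.002, -0.0, -1.0]]
wrist_force: [0.7, -0.1, -2.3]
gripper_width: 0.511
gripper_force: 30.0
```

```bash
python3 - <<'E'
from h import *
s=capture("side"); cv2.imwrite("pics/over.png",cv2.resize(s["frame"][130:330,180:480],(750,500),interpolation=cv2.INTER_CUBIC))
E
python3 pl.py .6190 -.0111 .1288 90.94
```

```text
t 42.05 tcp [618.5 -13.6 250.8] yaw 90.93 tilt 0.05 w 44.7 gf 30.0 F [ 0.1 -0.4 -2.1] j1,6 [  14. -103.]
  -> az -0.0 dx -0.5 dy 2.4 dz 122.0
```

View pics/over.png

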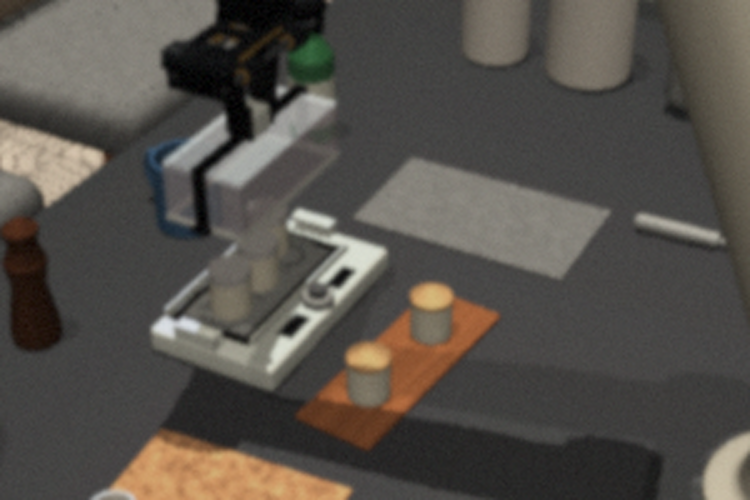

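The cover hangs level over the maker and the three pots. I descend in two stages.

>>> play_rows(
  steps=[
    {"ax":0,"ay":0,"az":0,"dx":-0.5,"dy":2.4,"dz":15,"claw":40},
    {"ax":0,"ay":0,"az":0,"dx":0,"dy":0,"dz":25,"claw":40},
    {"ax":0,"ay":0,"az":0,"dx":0,"dy":0,"dz":20,"claw":40},
    {"ax":0,"ay":0,"az":0,"dx":0,"dy":0,"dz":15,"claw":40},
    {"ax":0,"ay":0,"az":0,"dx":0,"dy":0,"dz":10,"claw":40},
    {"ax":0,"ay":0,"az":0,"dx":0,"dy":0,"dz":0,"claw":40},
    {"ax":0,"ay":0,"az":0,"dx":0,"dy":0,"dz":0,"claw":40},
    {"ax":0,"ay":0,"az":0,"dx":0,"dy":0,"dz":0,"claw":40},
  ],
)

```text
time_s: 42.85
tcp_pos: [0.6198, -0.0103, 0.1668]
ee_rot: [[-1.0, -0.016, 0.001], [-0.016, 1.0, 0.0], [-0.001, 0.0, -1.0]]
wrist_force: [1.4, -0.9, 0.3]
gripper_width: 0.513
gripper_force: 30.0
```

```bash
python3 pl.py .6190 -.0111 .1288 90.94
```

```text
t 42.85 tcp [619.8 -10.3 166.8] yaw 90.94 tilt 0.07 w 44.6 gf 30.0 F [ 1.4 -0.9  0.3] j1,6 [  14. -103.]
  -> az 0.0 dx 0.8 dy -0.8 dz 38.0
```

>>> play_rows(
  steps=[
    {"ax":0,"ay":0,"az":0,"dx":0.4,"dy":-0.4,"dz":8,"claw":40},
    {"ax":0,"ay":0,"az":0,"dx":0,"dy":0,"dz":8,"claw":40},
    {"ax":0,"ay":0,"az":0,"dx":0,"dy":0,"dz":8,"claw":40},
    {"ax":0,"ay":0,"az":0,"dx":0,"dy":0,"dz":6,"claw":40},
    {"ax":0,"ay":0,"az":0,"dx":0,"dy":0,"dz":4,"claw":40},
    {"ax":0,"ay":0,"az":0,"dx":0,"dy":0,"dz":2,"claw":40},
    {"ax":0,"ay":0,"az":0,"dx":0,"dy":0,"dz":1,"claw":40},
    {"ax":0,"ay":0,"az":0,"dx":0,"dy":0,"dz":0,"claw":40},
    {"ax":0,"ay":0,"az":0,"dx":0,"dy":0,"dz":0,"claw":40},
  ],
)

```text
time_s: 43.75
tcp_pos: [0.6292, -0.0112, 0.1409]
ee_rot: [[-0.999, -0.022, 0.027], [-0.023, 1.0, -0.002], [-0.027, -0.003, -1.0]]
wrist_force: [4.0, -4.0, 28.9]
gripper_width: 0.516
gripper_force: 31.0
```

```bash
python3 pl.py .6190 -.0111 .1288 90.94
```

```text
t 43.75 tcp [629.2 -11.2 140.9] yaw 91.29 tilt 1.57 w 44.9 gf 31.0 F [ 4.  -4.  28.9] j1,6 [  14. -103.]
  -> az 0.3 dx 10.2 dy 0.3 dz 12.1
```

Something blocked the descent with 29 N at about 12 mm above home. I back up and look.

>>> play_rows(
  steps=[
    {"ax":0,"ay":0,"az":0,"dx":0,"dy":0,"dz":-10,"claw":40},
    {"ax":0,"ay":0,"az":0,"dx":0,"dy":0,"dz":-20,"claw":40},
    {"ax":0,"ay":0,"az":0,"dx":0,"dy":0,"dz":-30,"claw":40},
    {"ax":0,"ay":0,"az":0,"dx":0,"dy":0,"dz":-30,"claw":40},
    {"ax":0,"ay":0,"az":0,"dx":0,"dy":0,"dz":-30,"claw":40},
    {"ax":0,"ay":0,"az":0,"dx":0,"dy":0,"dz":0,"claw":40},
    {"ax":0,"ay":0,"az":0,"dx":0,"dy":0,"dz":0,"claw":40},
    {"ax":0,"ay":0,"az":0,"dx":0,"dy":0,"dz":0,"claw":40},
  ],
)

```text
time_s: 44.55
tcp_pos: [0.6175, -0.0104, 0.2461]
ee_rot: [[-1.0, -0.016, -0.006], [-0.016, 1.0, 0.0], [0.006, 0.0, -1.0]]
wrist_force: [0.7, -0.7, -2.4]
gripper_width: 0.509
gripper_force: 30.9
```

```bash
python3 pl.py .6190 -.0111 .1288 90.94; python3 - <<'E'
from h import *
s=capture("side"); np.save("s1.npy",s,allow_pickle=True); cv2.imwrite("pics/over2.png",cv2.resize(s["frame"][150:310,190:430],(780,520),interpolation=cv2.INTER_CUBIC))
E
```

```text
t 44.55 tcp [617.5 -10.4 246.1] yaw 90.93 tilt 0.34 w 44.3 gf 30.9 F [ 0.7 -0.7 -2.4] j1,6 [  14. -103.]
  -> az -0.0 dx -1.5 dy -0.7 dz 117.3
```

View pics/over2.png

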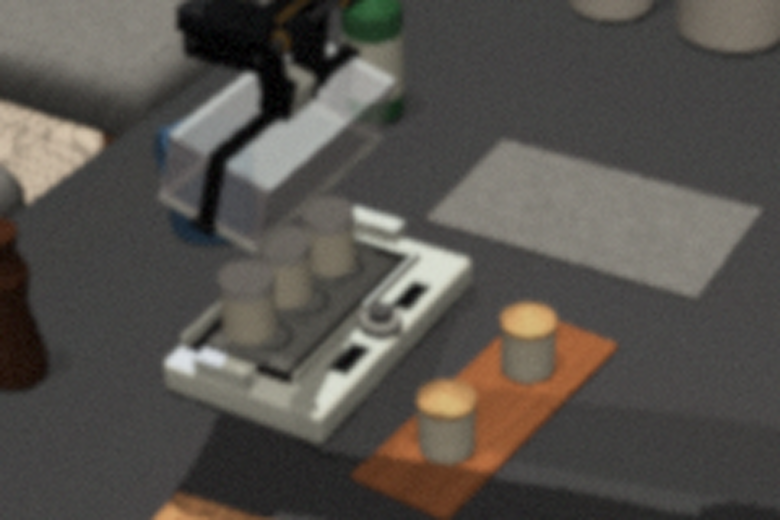

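The cover now sits tilted in the grip: its end wall runs from (160,195) to (255,247). I measure its pose from the point clouds.

```bash
cat >> h.py <<'E'
def cover(s):
    t=np.array(sense()["tcp_pos"]); p=P(s); z=p[...,2]
    a=np.radians(MY); d=p-t; lx=d[...,0]*np.cos(a)+d[...,1]*np.sin(a); ly=-d[...,0]*np.sin(a)+d[...,1]*np.cos(a); lz=d[...,2]
    m=(abs(lx)<.06)&(abs(ly)<.1)&(lz<-.01)&(lz>-.06)  # roof band
    q=np.stack([lx[m],ly[m],lz[m]],1)
    if len(q)<50: print("few",len(q)); return
    best=None; rng=np.random.default_rng(0)   # RANSAC plane
    for _ in range(400):
        A=q[rng.choice(len(q),3,False)]; n=np.cross(A[1]-A[0],A[2]-A[0]); L=np.linalg.norm(n)
        if L<1e-6: continue
        n=n/L
        if abs(n[2])<.8: continue
        k=abs((q-A[0])@n)<.0025
        if best is None or k.sum()>best.sum(): best=k
    r=q[best]; n=np.linalg.svd(r-r.mean(0))[2][2]; n*=np.sign(n[2])
    print("roof n",len(q),best.sum(),"normal",np.round(n,3),"tilt about y deg",round(np.degrees(np.arctan2(n[0],n[2])),2),"about x",round(np.degrees(np.arctan2(-n[1],n[2])),2))
    print("  z at centre",round((r.mean(0)@n/n[2]-0)*1000,1),"x range",np.round(np.percentile(r[:,0],[1,99])*1000,1),"y range",np.round(np.percentile(r[:,1],[1,99])*1000,1))
E
python3 - <<'E'
from h import *
cover(np.load("s1.npy",allow_pickle=True).item()); cover(capture("top"))
E
```

```text
roof n 1777 871 normal [-0.261 -0.006  0.965] tilt about y deg -15.1 about x 0.38
  z at centre -28.4 x range [-36.8  51.9] y range [-91.4  98.2]
roof n 851 595 normal [-0.285 -0.002  0.959] tilt about y deg -16.56 about x 0.15
  z at centre -27.5 x range [-33.8  26.9] y range [-93.3  95.3]
```

The cover has pivoted about 16° in the pads, with the -x side low; the grip probably slackened. I'll set it down on the mat to level it and regrip.

>>> play_rows(
  steps=[
    {"ax":0,"ay":0,"az":0,"dx":9,"dy":-18,"dz":0,"claw":40},
    {"ax":0,"ay":0,"az":0,"dx":17,"dy":-34,"dz":0,"claw":40},
    {"ax":0,"ay":0,"az":0,"dx":17,"dy":-34,"dz":0,"claw":40},
    {"ax":0,"ay":0,"az":0,"dx":17,"dy":-34,"dz":0,"claw":40},
    {"ax":0,"ay":0,"az":0,"dx":17,"dy":-34,"dz":0,"claw":40},
    {"ax":0,"ay":0,"az":0,"dx":17,"dy":-34,"dz":0,"claw":40},
    {"ax":0,"ay":0,"az":0,"dx":17,"dy":-34,"dz":0,"claw":40},
    {"ax":0,"ay":0,"az":0,"dx":17,"dy":-34,"dz":0,"claw":40},
    {"ax":0,"ay":0,"az":0,"dx":10,"dy":-20,"dz":0,"claw":40},
    {"ax":0,"ay":0,"az":0,"dx":0,"dy":0,"dz":20,"claw":40},
    {"ax":0,"ay":0,"az":0,"dx":0,"dy":0,"dz":30,"claw":40},
    {"ax":0,"ay":0,"az":0,"dx":0,"dy":0,"dz":30,"claw":40},
    {"ax":0,"ay":0,"az":0,"dx":0,"dy":0,"dz":20,"claw":40},
    {"ax":0,"ay":0,"az":0,"dx":0,"dy":0,"dz":15,"claw":40},
    {"ax":0,"ay":0,"az":0,"dx":0,"dy":0,"dz":0,"claw":40},
    {"ax":0,"ay":0,"az":0,"dx":0,"dy":0,"dz":0,"claw":40},
    {"ax":0,"ay":0,"az":0,"dx":0,"dy":0,"dz":0,"claw":40},
  ],
)

```text
time_s: 46.35
tcp_pos: [0.4864, -0.2892, 0.1351]
ee_rot: [[-1.0, -0.017, 0.002], [-0.017, 1.0, -0.001], [-0.002, -0.001, -1.0]]
wrist_force: [-0.5, 0.1, -3.3]
gripper_width: 0.514
gripper_force: 30.9
```

```bash
python3 pl.py .485 -.289 .1018 90.94;python3 - <<'E'
from h import *
cover(capture("side"));plate()
E
```

```text
t 46.35 tcp [ 486.4 -289.2  135.1] yaw 90.98 tilt 0.11 w 44.7 gf 30.9 F [-0.5  0.1 -3.3] j1,6 [-14. -75.]
  -> az 0.0 dx 1.4 dy 0.2 dz 33.3
roof n 1246 565 normal [-0.262 -0.015  0.965] tilt about y deg -15.2 about x 0.89
  z at centre -29.2 x range [-36.4  52. ] y range [-90.9  98.9]
plate [291 165  18  19 254] maker xy mm [19.2 55.7] z 0.085
plate [313 165  18  18 256] maker xy mm [20.5 -1. ] z 0.085
plate [335 168  18  19 251] maker xy mm [ 12.  -57.5] z 0.086
```

The camera shows the tilted cover pushed the pots about 12–20 mm in +x. They are still upright. I level the cover by tilting the tool, set it down, and then recentre the pots.

>>> play_rows(
  steps=[
    {"ax":0,"ay":7.6,"az":0,"dx":0,"dy":0,"dz":0,"claw":40},
    {"ax":0,"ay":7.6,"az":0,"dx":0,"dy":0,"dz":0,"claw":40},
    {"ax":0,"ay":0,"az":0,"dx":0,"dy":0,"dz":0,"claw":40},
    {"ax":0,"ay":0,"az":0,"dx":-3.7,"dy":0,"dz":13.5,"claw":40},
    {"ax":0,"ay":0,"az":0,"dx":-2.4,"dy":0,"dz":9,"claw":40},
    {"ax":0,"ay":0,"az":0,"dx":0,"dy":0,"dz":0,"claw":40},
    {"ax":0,"ay":0,"az":0,"dx":0,"dy":0,"dz":0,"claw":40},
    {"ax":0,"ay":0,"az":0,"dx":0,"dy":0,"dz":0,"claw":40},
  ],
)

```text
time_s: 47.25
tcp_pos: [0.4859, -0.289, 0.1114]
ee_rot: [[-0.965, -0.017, -0.261], [-0.016, 1.0, -0.005], [0.261, -0.0, -0.965]]
wrist_force: [0.5, 0.2, -2.3]
gripper_width: 0.508
gripper_force: 30.9
```

```bash
python3 pl.py .485 -.289 .1018 90.94;python3 - <<'E'
from h import *
cover(capture("side"))
E
```

```text
t 47.25 tcp [ 485.9 -289.   111.4] yaw 90.96 tilt 15.12 w 44.2 gf 30.9 F [ 0.5  0.2 -2.3] j1,6 [-12. -79.]
  -> az 0.0 dx 0.9 dy -0.0 dz 9.6
roof n 1301 545 normal [ 0.013 -0.007  1.   ] tilt about y deg 0.73 about x 0.42
  z at centre -27.5 x range [-46.2  48.1] y range [-90.7  97.8]
```

>>> play_rows(
  steps=[
    {"ax":0,"ay":0,"az":0,"dx":-2.1,"dy":0,"dz":7.7,"claw":40},
    {"ax":0,"ay":0,"az":0,"dx":-0.5,"dy":0,"dz":2,"claw":40},
    {"ax":0,"ay":0,"az":0,"dx":-0.5,"dy":0,"dz":2,"claw":40},
    {"ax":0,"ay":0,"az":0,"dx":0,"dy":0,"dz":0,"claw":40},
    {"ax":0,"ay":0,"az":0,"dx":0,"dy":0,"dz":0,"claw":40},
  ],
)

```text
time_s: 47.8
tcp_pos: [0.486, -0.2888, 0.0986]
ee_rot: [[-0.965, -0.017, -0.262], [-0.016, 1.0, -0.004], [0.262, -0.0, -0.965]]
wrist_force: [-0.6, -0.5, -3.4]
gripper_width: 0.512
gripper_force: 30.9
```

```bash
python3 pl.py .485 -.289 .1018 90.94
```

```text
t 47.8 tcp [ 486.  -288.8   98.6] yaw 90.98 tilt 15.18 w 44.6 gf 30.9 F [-0.6 -0.5 -3.4] j1,6 [-12. -79.]
  -> az 0.0 dx 1.0 dy -0.2 dz -3.2
```

>>> play_rows(
  steps=[
    {"ax":0,"ay":0,"az":0,"dx":-0.5,"dy":0,"dz":2,"claw":40},
    {"ax":0,"ay":0,"az":0,"dx":-0.3,"dy":0,"dz":1,"claw":40},
    {"ax":0,"ay":0,"az":0,"dx":0,"dy":0,"dz":0,"claw":40},
    {"ax":0,"ay":0,"az":0,"dx":0,"dy":0,"dz":0,"claw":40},
  ],
)

```text
time_s: 48.2
tcp_pos: [0.486, -0.2887, 0.0981]
ee_rot: [[-0.965, -0.018, -0.262], [-0.017, 1.0, -0.006], [0.262, -0.001, -0.965]]
wrist_force: [-1.5, 2.9, 8.4]
gripper_width: 0.517
gripper_force: 31.0
```

```bash
python3 pl.py .485 -.289 .1018 90.94
```

```text
t 48.2 tcp [ 486.  -288.7   98.1] yaw 91.01 tilt 15.19 w 44.9 gf 31.0 F [-1.5  2.9  8.4] j1,6 [-12. -79.]
  -> az 0.1 dx 1.0 dy -0.3 dz -3.7
```

>>> play_rows(
  steps=[
    {"ax":0,"ay":0,"az":0,"dx":0,"dy":0,"dz":0,"claw":55},
    {"ax":0,"ay":0,"az":0,"dx":0,"dy":0,"dz":0,"claw":70},
    {"ax":0,"ay":0,"az":0,"dx":0,"dy":0,"dz":0,"claw":87},
    {"ax":0,"ay":0,"az":0,"dx":0,"dy":0,"dz":0,"claw":87},
    {"ax":0,"ay":0,"az":0,"dx":0,"dy":0,"dz":0,"claw":87},
    {"ax":0,"ay":0,"az":0,"dx":0,"dy":0,"dz":-30,"claw":87},
    {"ax":0,"ay":0,"az":0,"dx":0,"dy":0,"dz":-40,"claw":87},
    {"ax":0,"ay":-7.6,"az":0,"dx":0,"dy":0,"dz":0,"claw":87},
    {"ax":0,"ay":-7.6,"az":0,"dx":0,"dy":0,"dz":0,"claw":87},
    {"ax":0,"ay":0,"az":0,"dx":0,"dy":0,"dz":-40,"claw":75},
    {"ax":0,"ay":0,"az":0,"dx":0,"dy":0,"dz":-20,"claw":75},
  ],
)

```text
time_s: 49.3
tcp_pos: [0.5035, -0.2891, 0.2261]
ee_rot: [[-1.0, -0.017, 0.003], [-0.017, 1.0, -0.002], [-0.003, -0.002, -1.0]]
wrist_force: [1.4, 0.9, 0.9]
gripper_width: 0.902
gripper_force: 0.0
```

>>> play_rows(
  steps=[
    {"ax":0,"ay":0,"az":-8.5,"dx":-11,"dy":22,"dz":0,"claw":75},
    {"ax":0,"ay":0,"az":-8.5,"dx":0,"dy":0,"dz":0,"claw":75},
    {"ax":0,"ay":0,"az":-8.5,"dx":0,"dy":0,"dz":0,"claw":75},
    {"ax":0,"ay":0,"az":-8.5,"dx":0,"dy":0,"dz":0,"claw":75},
    {"ax":0,"ay":0,"az":-8.5,"dx":0,"dy":0,"dz":0,"claw":75},
    {"ax":0,"ay":0,"az":-8.5,"dx":0,"dy":0,"dz":0,"claw":75},
    {"ax":0,"ay":0,"az":-8.5,"dx":0,"dy":0,"dz":0,"claw":75},
    {"ax":0,"ay":0,"az":-8.5,"dx":0,"dy":0,"dz":0,"claw":75},
    {"ax":0,"ay":0,"az":-8.5,"dx":0,"dy":0,"dz":0,"claw":75},
    {"ax":0,"ay":0,"az":-8.5,"dx":0,"dy":0,"dz":0,"claw":75},
    {"ax":0,"ay":0,"az":-5,"dx":0,"dy":0,"dz":0,"claw":75},
    {"ax":0,"ay":0,"az":0,"dx":0,"dy":0,"dz":0,"claw":75},
    {"ax":0,"ay":0,"az":0,"dx":0,"dy":0,"dz":0,"claw":75},
  ],
)

```text
time_s: 50.6
tcp_pos: [0.5148, -0.2663, 0.2234]
ee_rot: [[0.015, -1.0, 0.0], [-1.0, -0.015, -0.0], [0.0, -0.0, -1.0]]
wrist_force: [-0.5, 0.1, 0.7]
gripper_width: 0.856
gripper_force: 0.0
```

```bash
python3 - <<'E'
from h import *
plate()
s=capture("side"); c=capture("top"); cv2.imwrite("pics/state.png",np.vstack([cv2.resize(c['frame'][150:300,160:460],(600,300),interpolation=cv2.INTER_CUBIC),cv2.resize(s['frame'][170:320,170:470],(600,300),interpolation=cv2.INTER_CUBIC)]))
E
python3 pl.py .633 .0467 .25 180.94
```

```text
plate [291 165  18  19 256] maker xy mm [19.3 55.7] z 0.085
plate [313 165  18  19 259] maker xy mm [20.3 -0.8] z 0.085
t 50.75 tcp [ 514.7 -266.3  223.2] yaw -179.08 tilt 0.01 w 75.2 gf 0.0 F [0.3 1.1 0.1] j1,6 [-11.  12.]
  -> az -0.0 dx -311.0 dy -123.4 dz -26.8
```

View pics/state.png

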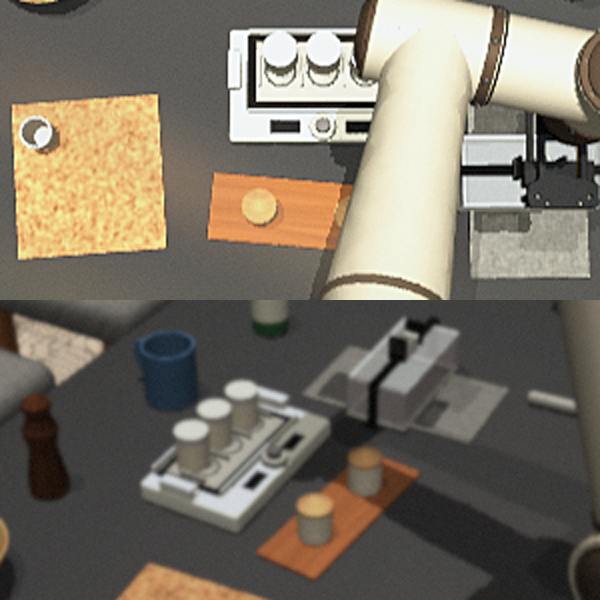

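The cover stands level on the grey mat, and the three pots are upright but shifted towards +x. I recentre them one by one, right-hand one first.

>>> play_rows(
  steps=[
    {"ax":0,"ay":0,"az":0,"dx":-40,"dy":-24,"dz":0,"claw":75},
    {"ax":0,"ay":0,"az":0,"dx":-40,"dy":-24,"dz":0,"claw":75},
    {"ax":0,"ay":0,"az":0,"dx":-40,"dy":-24,"dz":0,"claw":75},
    {"ax":0,"ay":0,"az":0,"dx":-40,"dy":-24,"dz":0,"claw":75},
    {"ax":0,"ay":0,"az":0,"dx":-37,"dy":-24,"dz":0,"claw":75},
    {"ax":0,"ay":0,"az":0,"dx":0,"dy":0,"dz":40,"claw":75},
    {"ax":0,"ay":0,"az":0,"dx":0,"dy":0,"dz":20,"claw":75},
    {"ax":0,"ay":0,"az":0,"dx":0,"dy":0,"dz":0,"claw":75},
    {"ax":0,"ay":0,"az":0,"dx":0,"dy":0,"dz":0,"claw":75},
  ],
)

```text
time_s: 51.65
tcp_pos: [0.6319, -0.0675, 0.1636]
ee_rot: [[0.017, -1.0, 0.0], [-1.0, -0.017, -0.001], [0.001, -0.0, -1.0]]
wrist_force: [-0.1, -0.8, 0.5]
gripper_width: 0.861
gripper_force: 0.0
```

```bash
python3 pl.py .632 -.0672 .0685 180.94;python3 -c "
from h import *
plate()"
```

```text
t 51.65 tcp [631.9 -67.5 163.6] yaw -179.03 tilt 0.05 w 74.9 gf 0.0 F [-0.1 -0.8  0.5] j1,6 [ 8. -8.]
  -> az 0.0 dx -0.3 dy -0.2 dz 95.1
plate [291 165  18  19 258] maker xy mm [19.1 55.7] z 0.086
plate [313 165  18  19 258] maker xy mm [20.2 -1. ] z 0.085
plate [338 171  15   9 129] maker xy mm [ 16.8 -61.6] z 0.085
```

>>> play_rows(
  steps=[
    {"ax":0,"ay":0,"az":0,"dx":0,"dy":0,"dz":25,"claw":75},
    {"ax":0,"ay":0,"az":0,"dx":0,"dy":0,"dz":35,"claw":75},
    {"ax":0,"ay":0,"az":0,"dx":0,"dy":0,"dz":25,"claw":75},
    {"ax":0,"ay":0,"az":0,"dx":0,"dy":0,"dz":11,"claw":75},
    {"ax":0,"ay":0,"az":0,"dx":0,"dy":0,"dz":0,"claw":75},
    {"ax":0,"ay":0,"az":0,"dx":0,"dy":0,"dz":0,"claw":75},
    {"ax":0,"ay":0,"az":0,"dx":0,"dy":0,"dz":0,"claw":40},
    {"ax":0,"ay":0,"az":0,"dx":0,"dy":0,"dz":0,"claw":40},
    {"ax":0,"ay":0,"az":0,"dx":0,"dy":0,"dz":0,"claw":40},
    {"ax":0,"ay":0,"az":0,"dx":0,"dy":0,"dz":0,"claw":40},
    {"ax":0,"ay":0,"az":0,"dx":0,"dy":0,"dz":0,"claw":40},
    {"ax":0,"ay":0,"az":0,"dx":0,"dy":0,"dz":-4,"claw":40},
    {"ax":0,"ay":0,"az":0,"dx":0,"dy":0,"dz":0,"claw":40},
    {"ax":0,"ay":0,"az":0,"dx":0,"dy":6,"dz":0,"claw":40},
    {"ax":0,"ay":0,"az":0,"dx":0,"dy":5.5,"dz":0,"claw":40},
    {"ax":0,"ay":0,"az":0,"dx":0,"dy":0,"dz":0,"claw":40},
    {"ax":0,"ay":0,"az":0,"dx":0,"dy":0,"dz":2,"claw":40},
    {"ax":0,"ay":0,"az":0,"dx":0,"dy":0,"dz":2,"claw":40},
    {"ax":0,"ay":0,"az":0,"dx":0,"dy":0,"dz":0,"claw":40},
    {"ax":0,"ay":0,"az":0,"dx":0,"dy":0,"dz":0,"claw":40},
  ],
)

```text
time_s: 53.7
tcp_pos: [0.6201, -0.0675, 0.0673]
ee_rot: [[0.017, -1.0, 0.0], [-1.0, -0.017, -0.0], [0.0, -0.0, -1.0]]
wrist_force: [0.2, 0.9, 1.6]
gripper_width: 0.512
gripper_force: 30.0
```

```bash
python3 pl.py .6204 -.0672 .0685 180.94
```

```text
t 53.7 tcp [620.1 -67.5  67.3] yaw -179.02 tilt 0.01 w 44.6 gf 30.0 F [0.2 0.9 1.6] j1,6 [ 9. -8.]
  -> az 0.0 dx -0.3 dy -0.3 dz -1.2
```

>>> play_rows(
  steps=[
    {"ax":0,"ay":0,"az":0,"dx":0,"dy":0,"dz":0,"claw":50},
    {"ax":0,"ay":0,"az":0,"dx":0,"dy":0,"dz":0,"claw":75},
    {"ax":0,"ay":0,"az":0,"dx":0,"dy":0,"dz":0,"claw":75},
    {"ax":0,"ay":0,"az":0,"dx":0,"dy":0,"dz":0,"claw":75},
    {"ax":0,"ay":0,"az":0,"dx":0,"dy":0,"dz":-25,"claw":75},
    {"ax":0,"ay":0,"az":0,"dx":0,"dy":0,"dz":-40,"claw":75},
    {"ax":0,"ay":0,"az":0,"dx":-28,"dy":-10,"dz":0,"claw":75},
    {"ax":0,"ay":0,"az":0,"dx":-29,"dy":-10,"dz":0,"claw":75},
    {"ax":0,"ay":0,"az":0,"dx":0,"dy":0,"dz":0,"claw":75},
    {"ax":0,"ay":0,"az":0,"dx":0,"dy":0,"dz":0,"claw":75},
    {"ax":0,"ay":0,"az":0,"dx":0,"dy":0,"dz":30,"claw":75},
    {"ax":0,"ay":0,"az":0,"dx":0,"dy":0,"dz":22,"claw":75},
    {"ax":0,"ay":0,"az":0,"dx":0,"dy":0,"dz":12,"claw":75},
    {"ax":0,"ay":0,"az":0,"dx":0,"dy":0,"dz":0,"claw":75},
    {"ax":0,"ay":0,"az":0,"dx":0,"dy":0,"dz":0,"claw":40},
    {"ax":0,"ay":0,"az":0,"dx":0,"dy":0,"dz":0,"claw":40},
    {"ax":0,"ay":0,"az":0,"dx":0,"dy":0,"dz":0,"claw":40},
    {"ax":0,"ay":0,"az":0,"dx":0,"dy":0,"dz":0,"claw":40},
    {"ax":0,"ay":0,"az":0,"dx":0,"dy":0,"dz":0,"claw":40},
    {"ax":0,"ay":0,"az":0,"dx":0,"dy":0,"dz":0,"claw":40},
  ],
)

```text
time_s: 55.7
tcp_pos: [0.6391, -0.01, 0.0687]
ee_rot: [[0.017, -1.0, 0.001], [-1.0, -0.017, 0.0], [-0.0, -0.001, -1.0]]
wrist_force: [-0.8, 0.5, 0.6]
gripper_width: 0.511
gripper_force: 29.7
```

```bash
python3 pl.py .6195 -.0102 .0685 180.94
```

```text
t 55.7 tcp [639.1 -10.   68.7] yaw -179.02 tilt 0.03 w 44.4 gf 29.7 F [-0.8  0.5  0.6] j1,6 [ 14. -13.]
  -> az 0.0 dx -0.2 dy 19.6 dz 0.2
```

Now I shift the middle pot back, then go to the left one.

>>> play_rows(
  steps=[
    {"ax":0,"ay":0,"az":0,"dx":0,"dy":0,"dz":-4,"claw":40},
    {"ax":0,"ay":0,"az":0,"dx":0,"dy":0,"dz":0,"claw":40},
    {"ax":0,"ay":0,"az":0,"dx":0,"dy":7,"dz":0,"claw":40},
    {"ax":0,"ay":0,"az":0,"dx":0,"dy":7,"dz":0,"claw":40},
    {"ax":0,"ay":0,"az":0,"dx":0,"dy":5.5,"dz":0,"claw":40},
    {"ax":0,"ay":0,"az":0,"dx":0,"dy":0,"dz":0,"claw":40},
    {"ax":0,"ay":0,"az":0,"dx":0,"dy":0,"dz":2,"claw":40},
    {"ax":0,"ay":0,"az":0,"dx":0,"dy":0,"dz":2,"claw":40},
    {"ax":0,"ay":0,"az":0,"dx":0,"dy":0,"dz":0,"claw":40},
    {"ax":0,"ay":0,"az":0,"dx":0,"dy":0,"dz":0,"claw":40},
  ],
)

```text
time_s: 56.7
tcp_pos: [0.6198, -0.0104, 0.0687]
ee_rot: [[0.017, -1.0, 0.001], [-1.0, -0.017, -0.0], [0.0, -0.001, -1.0]]
wrist_force: [-1.6, 0.8, 4.2]
gripper_width: 0.507
gripper_force: 29.8
```

```bash
python3 pl.py .6195 -.0102 .0685 180.94; python3 pl.py .6376 .0468 .0685 180.94
```

```text
t 56.7 tcp [619.8 -10.4  68.7] yaw -179.02 tilt 0.04 w 44.1 gf 29.8 F [-1.6  0.8  4.2] j1,6 [ 14. -13.]
  -> az 0.0 dx -0.2 dy 0.3 dz 0.2
t 56.7 tcp [619.8 -10.4  68.7] yaw -179.02 tilt 0.04 w 44.1 gf 29.8 F [-1.6  0.8  4.2] j1,6 [ 14. -13.]
  -> az 0.0 dx -56.9 dy -18.8 dz 0.2
```

>>> play_rows(
  steps=[
    {"ax":0,"ay":0,"az":0,"dx":0,"dy":0,"dz":0,"claw":50},
    {"ax":0,"ay":0,"az":0,"dx":0,"dy":0,"dz":0,"claw":75},
    {"ax":0,"ay":0,"az":0,"dx":0,"dy":0,"dz":0,"claw":75},
    {"ax":0,"ay":0,"az":0,"dx":0,"dy":0,"dz":0,"claw":75},
    {"ax":0,"ay":0,"az":0,"dx":0,"dy":0,"dz":-25,"claw":75},
    {"ax":0,"ay":0,"az":0,"dx":0,"dy":0,"dz":-40,"claw":75},
    {"ax":0,"ay":0,"az":0,"dx":-28,"dy":-9,"dz":0,"claw":75},
    {"ax":0,"ay":0,"az":0,"dx":-29,"dy":-9.5,"dz":0,"claw":75},
    {"ax":0,"ay":0,"az":0,"dx":0,"dy":0,"dz":0,"claw":75},
    {"ax":0,"ay":0,"az":0,"dx":0,"dy":0,"dz":0,"claw":75},
    {"ax":0,"ay":0,"az":0,"dx":0,"dy":0,"dz":30,"claw":75},
    {"ax":0,"ay":0,"az":0,"dx":0,"dy":0,"dz":23,"claw":75},
    {"ax":0,"ay":0,"az":0,"dx":0,"dy":0,"dz":12,"claw":75},
    {"ax":0,"ay":0,"az":0,"dx":0,"dy":0,"dz":0,"claw":75},
    {"ax":0,"ay":0,"az":0,"dx":0,"dy":0,"dz":0,"claw":40},
    {"ax":0,"ay":0,"az":0,"dx":0,"dy":0,"dz":0,"claw":40},
    {"ax":0,"ay":0,"az":0,"dx":0,"dy":0,"dz":0,"claw":40},
    {"ax":0,"ay":0,"az":0,"dx":0,"dy":0,"dz":0,"claw":40},
    {"ax":0,"ay":0,"az":0,"dx":0,"dy":0,"dz":0,"claw":40},
    {"ax":0,"ay":0,"az":0,"dx":0,"dy":0,"dz":0,"claw":40},
  ],
)

```text
time_s: 58.7
tcp_pos: [0.6372, 0.047, 0.0687]
ee_rot: [[0.017, -1.0, 0.001], [-1.0, -0.017, 0.0], [-0.0, -0.001, -1.0]]
wrist_force: [-0.3, 0.4, 2.6]
gripper_width: 0.511
gripper_force: 29.7
```

```bash
python3 pl.py .6186 .0468 .0685 180.94
```

```text
t 58.7 tcp [637.2  47.   68.7] yaw -179.02 tilt 0.05 w 44.5 gf 29.7 F [-0.3  0.4  2.6] j1,6 [ 19. -18.]
  -> az 0.0 dx -0.1 dy 18.6 dz 0.2
```

>>> play_rows(
  steps=[
    {"ax":0,"ay":0,"az":0,"dx":0,"dy":0,"dz":-4,"claw":40},
    {"ax":0,"ay":0,"az":0,"dx":0,"dy":0,"dz":0,"claw":40},
    {"ax":0,"ay":0,"az":0,"dx":0,"dy":7,"dz":0,"claw":40},
    {"ax":0,"ay":0,"az":0,"dx":0,"dy":7,"dz":0,"claw":40},
    {"ax":0,"ay":0,"az":0,"dx":0,"dy":4.5,"dz":0,"claw":40},
    {"ax":0,"ay":0,"az":0,"dx":0,"dy":0,"dz":0,"claw":40},
    {"ax":0,"ay":0,"az":0,"dx":0,"dy":0,"dz":2,"claw":40},
    {"ax":0,"ay":0,"az":0,"dx":0,"dy":0,"dz":2,"claw":40},
    {"ax":0,"ay":0,"az":0,"dx":0,"dy":0,"dz":0,"claw":40},
    {"ax":0,"ay":0,"az":0,"dx":0,"dy":0,"dz":0,"claw":40},
    {"ax":0,"ay":0,"az":0,"dx":0,"dy":0,"dz":0,"claw":50},
    {"ax":0,"ay":0,"az":0,"dx":0,"dy":0,"dz":0,"claw":75},
    {"ax":0,"ay":0,"az":0,"dx":0,"dy":0,"dz":0,"claw":75},
    {"ax":0,"ay":0,"az":0,"dx":0,"dy":0,"dz":0,"claw":75},
    {"ax":0,"ay":0,"az":0,"dx":0,"dy":0,"dz":-25,"claw":75},
    {"ax":0,"ay":0,"az":0,"dx":0,"dy":0,"dz":-48,"claw":75},
    {"ax":0,"ay":0,"az":0,"dx":0,"dy":0,"dz":-48,"claw":75},
    {"ax":0,"ay":0,"az":0,"dx":0,"dy":0,"dz":-48,"claw":87},
  ],
)

```text
time_s: 60.5
tcp_pos: [0.6182, 0.0464, 0.2387]
ee_rot: [[0.017, -1.0, -0.0], [-1.0, -0.017, -0.0], [0.0, 0.0, -1.0]]
wrist_force: [0.8, 0.2, -0.1]
gripper_width: 0.895
gripper_force: 0.0
```

>>> play_rows(
  steps=[
    {"ax":0,"ay":0,"az":0,"dx":42,"dy":17,"dz":0,"claw":87},
    {"ax":0,"ay":0,"az":0,"dx":42,"dy":17,"dz":0,"claw":87},
    {"ax":0,"ay":0,"az":0,"dx":42,"dy":17,"dz":0,"claw":87},
    {"ax":0,"ay":0,"az":0,"dx":42,"dy":17,"dz":0,"claw":87},
    {"ax":0,"ay":0,"az":0,"dx":42,"dy":17,"dz":0,"claw":87},
    {"ax":0,"ay":0,"az":0,"dx":42,"dy":17,"dz":0,"claw":87},
    {"ax":0,"ay":0,"az":0,"dx":42,"dy":17,"dz":0,"claw":87},
    {"ax":0,"ay":0,"az":0,"dx":40,"dy":18,"dz":0,"claw":87},
    {"ax":0,"ay":0,"az":0,"dx":0,"dy":0,"dz":0,"claw":87},
  ],
)

```text
time_s: 61.4
tcp_pos: [0.4849, -0.2935, 0.2368]
ee_rot: [[0.011, -1.0, -0.001], [-1.0, -0.011, -0.0], [0.0, 0.001, -1.0]]
wrist_force: [0.1, 0.9, 0.0]
gripper_width: 1.001
gripper_force: 0.0
```

>>> play_rows(
  steps=[
    {"ax":0,"ay":0,"az":8.5,"dx":0,"dy":0,"dz":0,"claw":87},
    {"ax":0,"ay":0,"az":8.5,"dx":0,"dy":0,"dz":0,"claw":87},
    {"ax":0,"ay":0,"az":8.5,"dx":0,"dy":0,"dz":0,"claw":87},
    {"ax":0,"ay":0,"az":8.5,"dx":0,"dy":0,"dz":0,"claw":87},
    {"ax":0,"ay":0,"az":8.5,"dx":0,"dy":0,"dz":0,"claw":87},
    {"ax":0,"ay":0,"az":8.5,"dx":0,"dy":0,"dz":0,"claw":87},
    {"ax":0,"ay":0,"az":8.5,"dx":0,"dy":0,"dz":0,"claw":87},
    {"ax":0,"ay":0,"az":8.5,"dx":0,"dy":0,"dz":0,"claw":87},
    {"ax":0,"ay":0,"az":8.5,"dx":0,"dy":0,"dz":0,"claw":87},
    {"ax":0,"ay":0,"az":8.5,"dx":0,"dy":0,"dz":0,"claw":87},
    {"ax":0,"ay":0,"az":5,"dx":0,"dy":0,"dz":0,"claw":87},
    {"ax":0,"ay":0,"az":0,"dx":0,"dy":0,"dz":0,"claw":87},
    {"ax":0,"ay":0,"az":0,"dx":0,"dy":0,"dz":0,"claw":87},
  ],
)

```text
time_s: 62.7
tcp_pos: [0.4873, -0.2894, 0.237]
ee_rot: [[-1.0, -0.019, -0.0], [-0.019, 1.0, 0.0], [0.0, 0.0, -1.0]]
wrist_force: [0.0, -0.4, -0.5]
gripper_width: 1.003
gripper_force: 0.0
```

```bash
python3 - <<'E'
from h import *
plate()
for n in("side","top"):
    s=capture(n); p=P(s);z=p[...,2]
    m=(z>.04)&(z<.12)&(p[...,1]<-.15)&(p[...,1]>-.43)&(p[...,0]>.4)&(p[...,0]<.57)
    r=p[m&(abs(z-.071)<.004)]; print(n,"roof",len(r),np.percentile(r,1,0),np.percentile(r,99,0))
    f=s["frame"].max(2)
    q=p[m&(z>.095)&(z<.113)]; 
    if len(q)>5: print("  tabs/block",len(q),q.min(0),q.max(0))
    if n=="side":
        rr=r[:,:2].astype(np.float32)*1000; print("  rect",cv2.minAreaRect(rr))
E
python3 pl.py .486 -.2887 .1018 90.94
```

```text
plate [291 172  18  19 260] maker xy mm [ 0.7 55.7] z 0.085
plate [313 172  18  19 257] maker xy mm [ 0.7 -1. ] z 0.085
plate [335 173  17  18 244] maker xy mm [  0.4 -56.9] z 0.085
side roof 756 [ 0.44024998 -0.38105447  0.06718872] [ 0.53305665 -0.18143533  0.07474108]
  tabs/block 147 [ 0.47063004 -0.32145808  0.09520644] [ 0.50306834 -0.24931836  0.11279261]
  rect ((486.6595458984375, -287.127197265625), (96.4852294921875, 219.71788024902344), 0.17263221740722656)
top roof 872 [ 0.442186   -0.38108582  0.06731221] [ 0.53133505 -0.22407285  0.07485243]
  tabs/block 25 [ 0.47556344 -0.3180724   0.09513609] [ 0.50184286 -0.28481871  0.10971069]
t 62.85 tcp [ 487.2 -289.6  237. ] yaw 91.03 tilt 0.0 w 87.1 gf 0.0 F [ 0.3 -0.2 -0.1] j1,6 [-14. -75.]
  -> az 0.1 dx 1.2 dy 0.9 dz 135.2
```

All three pots are centred again and the cover is at x≈0.487. I regrip it upright.

>>> play_rows(
  steps=[
    {"ax":0,"ay":0,"az":0,"dx":0.4,"dy":0.8,"dz":30,"claw":87},
    {"ax":0,"ay":0,"az":0,"dx":0,"dy":0,"dz":38,"claw":87},
    {"ax":0,"ay":0,"az":0,"dx":0,"dy":0,"dz":32,"claw":87},
    {"ax":0,"ay":0,"az":0,"dx":0,"dy":0,"dz":23,"claw":87},
    {"ax":0,"ay":0,"az":0,"dx":0,"dy":0,"dz":12,"claw":87},
    {"ax":0,"ay":0,"az":0,"dx":0,"dy":0,"dz":0,"claw":87},
    {"ax":0,"ay":0,"az":0,"dx":0,"dy":0,"dz":0,"claw":87},
    {"ax":0,"ay":0,"az":0,"dx":0,"dy":0,"dz":0,"claw":40},
    {"ax":0,"ay":0,"az":0,"dx":0,"dy":0,"dz":0,"claw":40},
    {"ax":0,"ay":0,"az":0,"dx":0,"dy":0,"dz":0,"claw":40},
    {"ax":0,"ay":0,"az":0,"dx":0,"dy":0,"dz":0,"claw":40},
    {"ax":0,"ay":0,"az":0,"dx":0,"dy":0,"dz":0,"claw":40},
    {"ax":0,"ay":0,"az":0,"dx":0,"dy":0,"dz":0,"claw":40},
    {"ax":0,"ay":0,"az":0,"dx":0,"dy":0,"dz":0,"claw":40},
  ],
)

```text
time_s: 64.25
tcp_pos: [0.4869, -0.2889, 0.1027]
ee_rot: [[-1.0, -0.017, 0.001], [-0.017, 1.0, -0.0], [-0.001, -0.0, -1.0]]
wrist_force: [-1.7, 1.7, 5.1]
gripper_width: 0.517
gripper_force: 30.0
```

```bash
python3 pl.py .6195 -.0108 .25 90.94; python3 -c "
from h import *
cover(capture('side'))"
```

```text
t 64.25 tcp [ 486.9 -288.9  102.7] yaw 90.98 tilt 0.03 w 44.9 gf 30.0 F [-1.7  1.7  5.1] j1,6 [-14. -75.]
  -> az 0.0 dx -137.1 dy 275.9 dz -147.3
roof n 1257 566 normal [-0.004 -0.005  1.   ] tilt about y deg -0.24 about x 0.31
  z at centre -31.8 x range [-46.7  45.6] y range [-93.   97.7]
```

>>> play_rows(
  steps=[
    {"ax":0,"ay":0,"az":0,"dx":0,"dy":0,"dz":-10,"claw":40},
    {"ax":0,"ay":0,"az":0,"dx":0,"dy":0,"dz":-25,"claw":40},
    {"ax":0,"ay":0,"az":0,"dx":0,"dy":0,"dz":-35,"claw":40},
    {"ax":0,"ay":0,"az":0,"dx":0,"dy":0,"dz":-35,"claw":40},
    {"ax":0,"ay":0,"az":0,"dx":0,"dy":0,"dz":-25,"claw":40},
    {"ax":0,"ay":0,"az":0,"dx":0,"dy":0,"dz":-10,"claw":40},
    {"ax":0,"ay":0,"az":0,"dx":-8,"dy":18,"dz":0,"claw":40},
    {"ax":0,"ay":0,"az":0,"dx":-17,"dy":34,"dz":0,"claw":40},
    {"ax":0,"ay":0,"az":0,"dx":-17,"dy":34,"dz":0,"claw":40},
    {"ax":0,"ay":0,"az":0,"dx":-17,"dy":34,"dz":0,"claw":40},
    {"ax":0,"ay":0,"az":0,"dx":-17,"dy":34,"dz":0,"claw":40},
    {"ax":0,"ay":0,"az":0,"dx":-17,"dy":34,"dz":0,"claw":40},
    {"ax":0,"ay":0,"az":0,"dx":-17,"dy":34,"dz":0,"claw":40},
    {"ax":0,"ay":0,"az":0,"dx":-17,"dy":34,"dz":0,"claw":40},
    {"ax":0,"ay":0,"az":0,"dx":-10,"dy":20,"dz":0,"claw":40},
    {"ax":0,"ay":0,"az":0,"dx":0,"dy":0,"dz":0,"claw":40},
    {"ax":0,"ay":0,"az":0,"dx":0,"dy":0,"dz":0,"claw":40},
    {"ax":0,"ay":0,"az":0,"dx":0,"dy":0,"dz":0,"claw":40},
  ],
)

```text
time_s: 66.1
tcp_pos: [0.6183, -0.0116, 0.2415]
ee_rot: [[-1.0, -0.016, -0.002], [-0.016, 1.0, -0.0], [0.002, -0.0, -1.0]]
wrist_force: [0.5, -0.5, -2.3]
gripper_width: 0.507
gripper_force: 30.0
```

```bash
python3 pl.py .6195 -.0108 .1297 90.94; python3 -c "
from h import *
cover(capture('side'))"
```

```text
t 66.1 tcp [618.3 -11.6 241.5] yaw 90.91 tilt 0.1 w 44.1 gf 30.0 F [ 0.5 -0.5 -2.3] j1,6 [  14. -103.]
  -> az -0.0 dx -1.2 dy 0.8 dz 111.8
roof n 1751 770 normal [ 0.011 -0.009  1.   ] tilt about y deg 0.66 about x 0.5
  z at centre -32.0 x range [-47.   45.7] y range [-91.9  98.1]
```

Level and aligned. I lower to above the pots first and recheck the tilt.

>>> play_rows(
  steps=[
    {"ax":0,"ay":0,"az":0,"dx":-0.5,"dy":0.6,"dz":10,"claw":40},
    {"ax":0,"ay":0,"az":0,"dx":0,"dy":0,"dz":15,"claw":40},
    {"ax":0,"ay":0,"az":0,"dx":0,"dy":0,"dz":15,"claw":40},
    {"ax":0,"ay":0,"az":0,"dx":0,"dy":0,"dz":0,"claw":40},
    {"ax":0,"ay":0,"az":0,"dx":0,"dy":0,"dz":0,"claw":40},
  ],
)

```text
time_s: 66.65
tcp_pos: [0.6194, -0.0107, 0.2019]
ee_rot: [[-1.0, -0.016, -0.001], [-0.016, 1.0, -0.001], [0.001, -0.0, -1.0]]
wrist_force: [-0.1, 0.4, -1.4]
gripper_width: 0.512
gripper_force: 30.0
```

```bash
python3 pl.py .6195 -.0108 .1297 90.94; python3 -c "
from h import *
cover(capture('side'))"
```

```text
t 66.65 tcp [619.4 -10.7 201.9] yaw 90.94 tilt 0.04 w 44.5 gf 30.0 F [-0.1  0.4 -1.4] j1,6 [  14. -103.]
  -> az -0.0 dx -0.1 dy -0.1 dz 72.2
roof n 1724 772 normal [-0.002 -0.004  1.   ] tilt about y deg -0.12 about x 0.23
  z at centre -32.2 x range [-47.6  45.1] y range [-91.8  98.8]
```

>>> play_rows(
  steps=[
    {"ax":0,"ay":0,"az":0,"dx":0,"dy":0,"dz":10,"claw":40},
    {"ax":0,"ay":0,"az":0,"dx":0,"dy":0,"dz":12,"claw":40},
    {"ax":0,"ay":0,"az":0,"dx":0,"dy":0,"dz":12,"claw":40},
    {"ax":0,"ay":0,"az":0,"dx":0,"dy":0,"dz":10,"claw":40},
    {"ax":0,"ay":0,"az":0,"dx":0,"dy":0,"dz":0,"claw":40},
    {"ax":0,"ay":0,"az":0,"dx":0,"dy":0,"dz":0,"claw":40},
  ],
)

```text
time_s: 67.3
tcp_pos: [0.6196, -0.0101, 0.1577]
ee_rot: [[-1.0, -0.017, -0.001], [-0.017, 1.0, -0.0], [0.001, -0.0, -1.0]]
wrist_force: [0.8, 0.0, -3.0]
gripper_width: 0.51
gripper_force: 30.0
```

```bash
python3 pl.py .6195 -.0108 .1297 90.94; python3 -c "
from h import *
cover(capture('side'))"
```

```text
t 67.3 tcp [619.6 -10.1 157.7] yaw 90.98 tilt 0.04 w 44.4 gf 30.0 F [ 0.8  0.  -3. ] j1,6 [  14. -103.]
  -> az 0.0 dx 0.1 dy -0.7 dz 28.0
roof n 1687 711 normal [-0.001 -0.001  1.   ] tilt about y deg -0.08 about x 0.04
  z at centre -32.7 x range [-47.4  45.7] y range [-91.8  97.3]
```

Still free, level and hanging. I go the rest of the way slowly.

>>> play_rows(
  steps=[
    {"ax":0,"ay":0,"az":0,"dx":0,"dy":-0.5,"dz":5,"claw":40},
    {"ax":0,"ay":0,"az":0,"dx":0,"dy":0,"dz":5,"claw":40},
    {"ax":0,"ay":0,"az":0,"dx":0,"dy":0,"dz":5,"claw":40},
    {"ax":0,"ay":0,"az":0,"dx":0,"dy":0,"dz":4,"claw":40},
    {"ax":0,"ay":0,"az":0,"dx":0,"dy":0,"dz":3,"claw":40},
    {"ax":0,"ay":0,"az":0,"dx":0,"dy":0,"dz":3,"claw":40},
    {"ax":0,"ay":0,"az":0,"dx":0,"dy":0,"dz":2,"claw":40},
    {"ax":0,"ay":0,"az":0,"dx":0,"dy":0,"dz":0,"claw":40},
    {"ax":0,"ay":0,"az":0,"dx":0,"dy":0,"dz":0,"claw":40},
  ],
)

```text
time_s: 68.25
tcp_pos: [0.6197, -0.0106, 0.1312]
ee_rot: [[-1.0, -0.017, 0.0], [-0.017, 1.0, -0.0], [-0.0, -0.0, -1.0]]
wrist_force: [0.5, -0.4, -2.3]
gripper_width: 0.511
gripper_force: 30.0
```

```bash
python3 pl.py .6195 -.0108 .1297 90.94
```

```text
t 68.25 tcp [619.7 -10.6 131.2] yaw 90.97 tilt 0.01 w 44.5 gf 30.0 F [ 0.5 -0.4 -2.3] j1,6 [  14. -103.]
  -> az 0.0 dx 0.2 dy -0.2 dz 1.5
```

>>> play_rows(
  steps=[
    {"ax":0,"ay":0,"az":0,"dx":0,"dy":0,"dz":1.5,"claw":40},
    {"ax":0,"ay":0,"az":0,"dx":0,"dy":0,"dz":1.2,"claw":40},
    {"ax":0,"ay":0,"az":0,"dx":0,"dy":0,"dz":0,"claw":40},
    {"ax":0,"ay":0,"az":0,"dx":0,"dy":0,"dz":0,"claw":40},
  ],
)

```text
time_s: 68.65
tcp_pos: [0.6199, -0.0105, 0.1298]
ee_rot: [[-1.0, -0.017, 0.002], [-0.017, 1.0, -0.0], [-0.002, -0.0, -1.0]]
wrist_force: [-2.0, 0.2, 6.1]
gripper_width: 0.512
gripper_force: 30.0
```

```bash
python3 pl.py .6195 -.0108 .1297 90.94
```

```text
t 68.65 tcp [619.9 -10.5 129.8] yaw 91.0 tilt 0.09 w 44.5 gf 30.0 F [-2.   0.2  6.1] j1,6 [  14. -103.]
  -> az 0.1 dx 0.4 dy -0.3 dz 0.1
```

The cover is seated, resting with 6 N. I release, lift and check the latching.

>>> play_rows(
  steps=[
    {"ax":0,"ay":0,"az":0,"dx":0,"dy":0,"dz":0,"claw":55},
    {"ax":0,"ay":0,"az":0,"dx":0,"dy":0,"dz":0,"claw":70},
    {"ax":0,"ay":0,"az":0,"dx":0,"dy":0,"dz":0,"claw":87},
    {"ax":0,"ay":0,"az":0,"dx":0,"dy":0,"dz":0,"claw":87},
    {"ax":0,"ay":0,"az":0,"dx":0,"dy":0,"dz":0,"claw":87},
    {"ax":0,"ay":0,"az":0,"dx":0,"dy":0,"dz":0,"claw":87},
    {"ax":0,"ay":0,"az":0,"dx":0,"dy":0,"dz":-30,"claw":87},
    {"ax":0,"ay":0,"az":0,"dx":0,"dy":0,"dz":-45,"claw":87},
    {"ax":0,"ay":0,"az":0,"dx":0,"dy":0,"dz":-35,"claw":87},
    {"ax":0,"ay":0,"az":0,"dx":37,"dy":0,"dz":0,"claw":0},
    {"ax":0,"ay":0,"az":0,"dx":38,"dy":0,"dz":0,"claw":0},
    {"ax":0,"ay":0,"az":0,"dx":0,"dy":0,"dz":0,"claw":0},
    {"ax":0,"ay":0,"az":0,"dx":0,"dy":0,"dz":0,"claw":0},
    {"ax":0,"ay":0,"az":0,"dx":0,"dy":0,"dz":0,"claw":0},
    {"ax":0,"ay":0,"az":0,"dx":0,"dy":0,"dz":0,"claw":0},
  ],
)

```text
time_s: 70.15
tcp_pos: [0.5456, -0.0117, 0.2381]
ee_rot: [[-1.0, -0.017, 0.0], [-0.017, 1.0, -0.0], [-0.0, -0.0, -1.0]]
wrist_force: [0.1, 0.0, 0.3]
gripper_width: 0.538
gripper_force: 0.0
```

```bash
python3 pl.py .5445 -.0114 .063 90.94; python3 - <<'E'
from h import *
s=capture("side"); p=P(s); z=p[...,2]; a=np.radians(MY)
d=p[...,:2]-MK; mx=(d[...,0]*np.cos(a)+d[...,1]*np.sin(a))*1000; my=(-d[...,0]*np.sin(a)+d[...,1]*np.cos(a))*1000
b=(abs(mx)<60)&(abs(my)<130)
r=b&(abs(z-.099)<.004)&(mx>-60); q=np.c_[mx[r],my[r],z[r]*1000]; A=np.c_[q[:,:2],np.ones(len(q))]; print("roof fit",len(q),np.linalg.lstsq(A,q[:,2],rcond=None)[0], np.percentile(q,[1,99],0))
t=b&(z>.12)&(z<.142)&(abs(my)<45); h,e=np.histogram(my[t],bins=np.arange(-45,46,3)); print(list(zip(e.astype(int),h)))
cv2.imwrite("pics/latched.png",cv2.resize(s["frame"][180:300,220:400],(780,520),interpolation=cv2.INTER_CUBIC))
E
```

```text
t 70.15 tcp [545.6 -11.7 238.1] yaw 90.96 tilt 0.01 w 46.8 gf 0.0 F [0.1 0.  0.3] j1,6 [  16. -105.]
  -> az 0.0 dx 1.1 dy 0.3 dz 175.1
roof fit 987 [4.79081896e-04 4.57516864e-05 9.84843278e+01] [[-46.80178896 -93.9065376   95.15484721]
 [ 46.4699345  108.5552453  102.84011284]]
[(np.int64(-45), np.int64(0)), (np.int64(-42), np.int64(0)), (np.int64(-39), np.int64(0)), (np.int64(-36), np.int64(1)), (np.int64(-33), np.int64(2)), (np.int64(-30), np.int64(7)), (np.int64(-27), np.int64(26)), (np.int64(-24), np.int64(21)), (np.int64(-21), np.int64(4)), (np.int64(-18), np.int64(0)), (np.int64(-15), np.int64(1)), (np.int64(-12), np.int64(7)), (np.int64(-9), np.int64(6)), (np.int64(-6), np.int64(9)), (np.int64(-3), np.int64(5)), (np.int64(0), np.int64(8)), (np.int64(3), np.int64(5)), (np.int64(6), np.int64(14)), (np.int64(9), np.int64(3)), (np.int64(12), np.int64(5)), (np.int64(15), np.int64(4)), (np.int64(18), np.int64(3)), (np.int64(21), np.int64(1)), (np.int64(24), np.int64(2)), (np.int64(27), np.int64(14)), (np.int64(30), np.int64(31)), (np.int64(33), np.int64(13)), (np.int64(36), np.int64(3)), (np.int64(39), np.int64(0)), (np.int64(42), np.int64(0))]
```

View pics/latched.png

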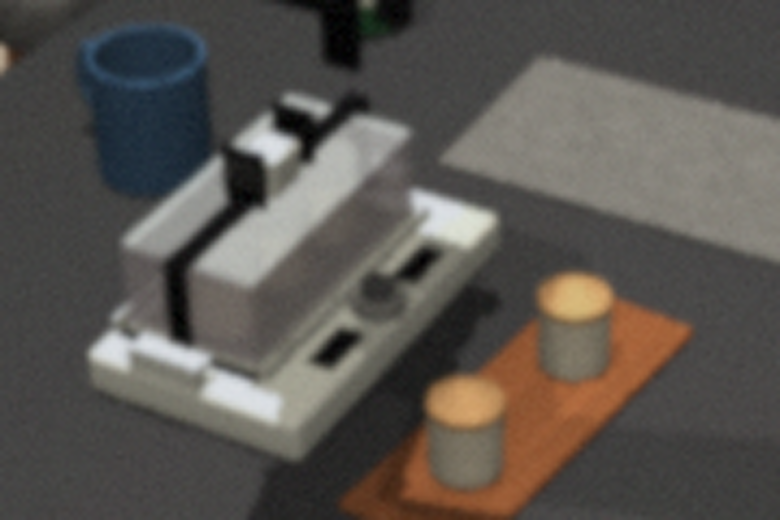

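The cover is flat at roof height 98.5 mm, centred, with both tabs sprung out and the hooks under the keepers. I press the button.

>>> play_rows(
  steps=[
    {"ax":0,"ay":0,"az":0,"dx":1,"dy":0.3,"dz":0,"claw":0},
    {"ax":0,"ay":0,"az":0,"dx":0,"dy":0,"dz":0,"claw":0},
    {"ax":0,"ay":0,"az":0,"dx":0,"dy":0,"dz":35,"claw":0},
    {"ax":0,"ay":0,"az":0,"dx":0,"dy":0,"dz":45,"claw":0},
    {"ax":0,"ay":0,"az":0,"dx":0,"dy":0,"dz":40,"claw":0},
    {"ax":0,"ay":0,"az":0,"dx":0,"dy":0,"dz":25,"claw":0},
    {"ax":0,"ay":0,"az":0,"dx":0,"dy":0,"dz":15,"claw":0},
    {"ax":0,"ay":0,"az":0,"dx":0,"dy":0,"dz":0,"claw":0},
    {"ax":0,"ay":0,"az":0,"dx":0,"dy":0,"dz":0,"claw":0},
  ],
)

```text
time_s: 71.1
tcp_pos: [0.5441, -0.0115, 0.0787]
ee_rot: [[-1.0, -0.017, 0.0], [-0.017, 1.0, -0.0], [-0.0, -0.0, -1.0]]
wrist_force: [0.2, 0.0, 0.9]
gripper_width: 0.006
gripper_force: 0.0
```

```bash
python3 pl.py .5445 -.0114 .063 90.94
```

```text
t 71.1 tcp [544.1 -11.5  78.7] yaw 90.99 tilt 0.02 w 0.5 gf 0.0 F [0.2 0.  0.9] j1,6 [  16. -105.]
  -> az 0.0 dx -0.4 dy 0.1 dz 15.7
```

>>> play_rows(
  steps=[
    {"ax":0,"ay":0,"az":0,"dx":0,"dy":0,"dz":5,"claw":0},
    {"ax":0,"ay":0,"az":0,"dx":0,"dy":0,"dz":4,"claw":0},
    {"ax":0,"ay":0,"az":0,"dx":0,"dy":0,"dz":3,"claw":0},
    {"ax":0,"ay":0,"az":0,"dx":0,"dy":0,"dz":3,"claw":0},
    {"ax":0,"ay":0,"az":0,"dx":0,"dy":0,"dz":1,"claw":0},
    {"ax":0,"ay":0,"az":0,"dx":0,"dy":0,"dz":0,"claw":0},
    {"ax":0,"ay":0,"az":0,"dx":0,"dy":0,"dz":0,"claw":0},
  ],
)

```text
time_s: 71.8
tcp_pos: [0.5441, -0.0114, 0.0631]
ee_rot: [[-1.0, -0.017, 0.001], [-0.017, 1.0, 0.0], [-0.001, 0.0, -1.0]]
wrist_force: [-0.9, -0.1, 5.0]
gripper_width: 0.007
gripper_force: 2.5
```

```bash
python3 pl.py .5445 -.0114 .063 90.94
```

```text
t 71.8 tcp [544.1 -11.4  63.1] yaw 90.99 tilt 0.08 w 0.6 gf 2.5 F [-0.9 -0.1  5. ] j1,6 [  16. -105.]
  -> az 0.0 dx -0.4 dy -0.0 dz 0.1
```

>>> play_rows(
  steps=[
    {"ax":0,"ay":0,"az":0,"dx":0,"dy":0,"dz":1,"claw":0},
    {"ax":0,"ay":0,"az":0,"dx":0,"dy":0,"dz":1,"claw":0},
    {"ax":0,"ay":0,"az":0,"dx":0,"dy":0,"dz":0,"claw":0},
    {"ax":0,"ay":0,"az":0,"dx":0,"dy":0,"dz":0,"claw":0},
  ],
)

```text
time_s: 72.2
tcp_pos: [0.5441, -0.0114, 0.0629]
ee_rot: [[-1.0, -0.018, 0.002], [-0.018, 1.0, -0.0], [-0.002, -0.0, -1.0]]
wrist_force: [-4.8, 2.0, 16.2]
gripper_width: 0.008
gripper_force: 7.9
```

>>> play_rows(
  steps=[
    {"ax":0,"ay":0,"az":0,"dx":0,"dy":0,"dz":-10,"claw":0},
    {"ax":0,"ay":0,"az":0,"dx":0,"dy":0,"dz":-30,"claw":0},
    {"ax":0,"ay":0,"az":0,"dx":0,"dy":0,"dz":-45,"claw":0},
    {"ax":0,"ay":0,"az":0,"dx":0,"dy":0,"dz":-45,"claw":0},
    {"ax":0,"ay":0,"az":0,"dx":0,"dy":0,"dz":-40,"claw":0},
    {"ax":0,"ay":0,"az":0,"dx":10,"dy":-45,"dz":0,"claw":0},
    {"ax":0,"ay":0,"az":0,"dx":10,"dy":-45,"dz":0,"claw":0},
    {"ax":0,"ay":0,"az":0,"dx":10,"dy":-45,"dz":0,"claw":0},
    {"ax":0,"ay":0,"az":0,"dx":10,"dy":-45,"dz":0,"claw":0},
    {"ax":0,"ay":0,"az":0,"dx":10,"dy":-45,"dz":0,"claw":0},
    {"ax":0,"ay":0,"az":0,"dx":10,"dy":-45,"dz":0,"claw":0},
    {"ax":0,"ay":0,"az":0,"dx":10,"dy":-45,"dz":0,"claw":0},
    {"ax":0,"ay":0,"az":0,"dx":0,"dy":0,"dz":0,"claw":0},
    {"ax":0,"ay":0,"az":0,"dx":0,"dy":0,"dz":0,"claw":0},
  ],
)

```text
time_s: 73.6
tcp_pos: [0.478, -0.3285, 0.2296]
ee_rot: [[-1.0, -0.014, -0.001], [-0.014, 1.0, 0.001], [0.001, 0.001, -1.0]]
wrist_force: [0.2, 0.2, 0.4]
gripper_width: 0.005
gripper_force: 0.0
```

```bash
python3 - <<'E'
from h import *
c=capture("top"); cv2.imwrite("pics/final.png",cv2.resize(c["frame"][150:285,255:455],(800,540),interpolation=cv2.INTER_CUBIC))
E
```

```text
(no output)
```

View pics/final.png

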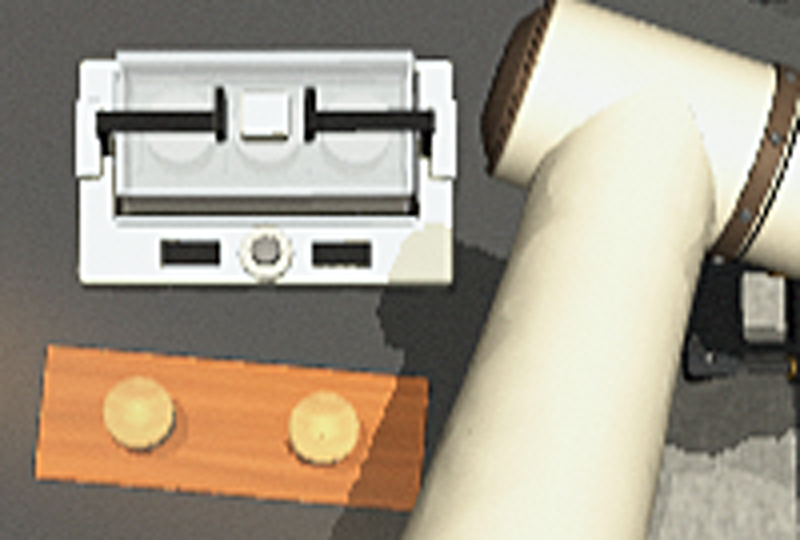

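The cover is latched at (265,115) with its tabs out, the pots are under it, both finished pots are on the board at (139,413) and (323,428), and the arm is clear. The button bottomed out at 16 N, so I hand in.

```bash
python3 -c "
from station import *
print(finish_job())"
```

```text
the job is handed in; nothing more can be done
None
```

I handed the job in after 74 s; the judge gave no verdict, but on my last camera checks the two finished pots are on the board, the three fresh pots are on the plate under the latched cover, and the start button was pressed until it stopped; on the first refit the cover tilted and pushed the fresh pots 12–20 mm, so I recentred them to within about 2 mm and refitted it.

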